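Sort the bench after a run: tubes, jar and carton to their holders

ROBOT

A 6-joint arm with a two-finger parallel gripper is mounted at the origin on the work surface. World frame = base frame: x ahead of the robot, y to its left, z up, the work surface at z = 0. Lengths are in m, angles in rad, forces in N, time in s.
With the tool pointing down it reaches from about 0.275 to 1 m from the base axis. Payload 8.4 kg.
Tool frame: the origin (TCP) lies at the very end of the fingers, on their centre line; the grasp point (between the pads) lies behind it (ctrl.grasp_offset is the z of the grasp point in the tool frame, in m); z points along the fingers, x is the direction in which the jaws open and shut, and the axes are right-handed (so a half turn about z gives the same grasp; the last joint's range is limited). The gripper opens to 85 mm and grips with 20 to 120 N. Pads are 22 mm wide; open, the fingers measure 114 mm over their backs; the gripper's body (76 mm by 85 mm) begins 54 mm behind the grasp point. The pads swing forward as they close: fully open they stand 13 mm farther back than shut.
Start: joints at [-1.345, 0.353, 1.633, -0, 1.155, -0.002], TCP at [0.141, -0.609, 0.207] pointing down, gripper open.
Joint ranges: [-2.63, 2.63], [-0.92, 2.1], [0.06, 2.66], [-1.3, 4.44], [0, 2.69], [-3.02, 3.02]. Speed limits (rad/s): [2.22, 2.22, 2.79, 3.14, 3.14, 3.14].

INTERFACE

Orientations are given as a unit quaternion [w, x, y, z].
In Python, from workcell import ctrl gives the robot as it stands.
- The arm moves only by the tool drive_tool, never from a script. Its argument "moves" is a list that holds one entry, the list of rows, each a list of 7 numbers: the turn, a rotation vector about the tool's x, y, z in rad, then the shift along the tool's x, y, z in m, then the finger opening in m, from 0 to 0.0854. In form: [[[ax, ay, az, dx, dy, dz, jaw], ...]]. A call has 1 to 5 rows; each row is the pose to reach, as a shift and turn from the pose commanded when the call began, along the tool's axes at that moment; what a row does not reach only later rows make up. A row lasts 1/8 s, in which the tool goes at most 62.5 mm and 10.7 degrees, less where a joint would pass 70% of its speed; a pose out of reach is approached as far as the arm can. A call with a gripper value outside its range is refused whole. The fingers move at their own pace and stop on an object; "newtons" is the grip in N (left out, the last holds). Time passes only in rows, so rows that repeat a pose let the fingers close. It gives the time, the measured TCP pose, the force and the opening at its end, in the units of the state.
- ctrl.get_state(): the state, without advancing time (a new reading comes with each control period).
- ctrl.capture(name): name is "scene" or "top"; returns a dict with "image" (420x560x3 uint8, red, green, blue), "fx", "fy", "cx", "cy" (pixels), "extrinsics" (4x4, takes a point from camera to world coordinates). Camera axes: x right, y down, z forward; pixel columns grow to the right and rows downward; lengths in m; the calibration is good to about 2 mm. A picture is of the moment at which its call begins. There is no depth.
- ctrl.job_done(): hands the job in, once; it reports no verdict.
Trained networks look in the newest picture that a camera, given by its name, has taken for a name from the list of things; names that differ only in an ending like _2 or _b are one class to them, and where a whole thing is asked for, a point or a joint stands for the part that bears it (a point fixed in the world has none). Each returns a list of dicts, best first, with "conf" (0 to 1); they miss things now and then, are a little off and sometimes report something else, mostly with a low value. They report only what shows in the picture. A call takes as long as a camera call. They do not tell look-alikes from the thing itself.
- ctrl.recognise(name, camera): "rect" ([left, top, width, height] in pixels, round what is visible of it).
- ctrl.trace(name, camera): "region" (420x560 bool, what is visible of it) and "rect" ([left, top, width, height] in pixels, round what is visible of it).
The state is a dict: "time_s": time; "qpos": joint angles; "joint_vel": joint speeds; "joint_efforts": joint torques, N m; "tcp_pos": TCP position; "eef_rot": TCP orientation; "ft_force": force on the tool from outside, world axes, zero at the start; "wrist_torque": the same for the moment, N m; "finger_gap": finger opening in m.
Only numpy, scipy, OpenCV 4.12 (cv2) and the standard library are available. Lean on these libraries where they do the work, as an engineer would, in place of code of your own. Each camera call takes 0.05 s, during which the arm holds its last target. There are 200 camera calls.

TASK

Sort the samples and supplies left on the lab bench after a run into their holders: stand the three slim sample tubes upright side by side in the round steel pot, set the squat jar in the round recess of the square aluminium block, and set the slide carton upright in the rectangular tray with its long side along the tray's long side. All must stand flat on the floor of their holder, and no tube, nor the jar, may be tipped over on the way.

Things in the scene. Friction and masses are not known exactly. Their poses are not given: they have to be found in the camera images.
- tube0_mid (a point): Sample tube 1 of 3 (all alike): slim upright white cylinder with a grey screw cap, 24 mm in diameter (cap 25 mm), 100 mm tall, flat foot. The point is its centre, 50 mm above its foot; z points up to the cap. Stands loose on the bench.
- tube1_mid (a point): Sample tube 2 of 3 (all alike): slim upright white cylinder with a grey screw cap, 24 mm in diameter (cap 25 mm), 100 mm tall, flat foot. The point is its centre, 50 mm above its foot; z points up to the cap. Stands loose on the bench.
- tube2_mid (a point): Sample tube 3 of 3 (all alike): slim upright white cylinder with a grey screw cap, 24 mm in diameter (cap 25 mm), 100 mm tall, flat foot. The point is its centre, 50 mm above its foot; z points up to the cap. Stands loose on the bench.
- jar_mid (a point): Reagent jar, the only one: squat white cylinder with a grey cap, 48 mm in diameter from its foot to 58 mm above it, then a short shoulder and a cap 44 mm in diameter, 80 mm tall, flat foot. The point is its centre, 40 mm above its foot; z up. Stands loose on the bench.
- carton_mid (a point): Small rectangular cardboard carton of slides, the only one, standing: 64 mm along its x, 42 mm along its y, 70 mm tall, rigid. The point is its centre, 35 mm above its underside; z up. Stands loose on the bench.
- pot: Shallow open round steel pot for the sample tubes, fixed to the bench: outer diameter 100 mm, inner diameter 90 mm, rim 35 mm above the bench, inner floor 6 mm above the bench. Origin at the centre of its underside, on the bench; z up. It holds the three tubes side by side.
- block: Square aluminium block with one round recess, for the jar, fixed to the bench: 100 x 100 mm, 24 mm tall; the recess in its middle is 66 mm in diameter and 16 mm deep, so its floor is 8 mm above the bench. Origin at the centre of its underside, on the bench; z up.
- tray: Low open rectangular grey tray for the carton, fixed to the bench: 102 mm along its x and 78 mm along its y outside, walls 5 mm thick and 16 mm tall, so 92 x 68 mm inside; inner floor 5 mm above the bench. Origin at the centre of its underside, on the bench; z up.
Things that resemble listed ones, but are neither listed nor needed, are in the scene too. What is shaped like the part that bears tube2_mid but blue or yellow is not meant.

How it is judged:
At the end, for the whole second after the job is handed in: Tubes upright (0.12 rad) on the pot's floor, centres within 35 mm of its axis; jar upright in the recess, within 12 mm of its centre; carton upright on the tray's floor, within 22 mm of its centre, long sides within 0.35 rad; heights within 4 mm; all slower than 20 mm/s (horizontal distance between each of tube0_mid, tube1_mid, tube2_mid and pot below 0.035 m and z of tube0_mid in the frame of pot between 0.052 and 0.06 m and angle between each of tube0_mid, tube1_mid, tube2_mid, jar_mid, carton_mid's own z axis and vertical below 0.12 rad and z of tube1_mid in the frame of pot between 0.052 and 0.06 m and z of tube2_mid in the frame of pot between 0.052 and 0.06 m and horizontal distance between jar_mid and block below 0.012 m and z of jar_mid in the frame of block between 0.044 and 0.052 m and horizontal distance between carton_mid and tray below 0.022 m and z of carton_mid in the frame of tray between 0.036 and 0.044 m and angle between the x axis of carton_mid and the x axis of tray, either way round below 0.35 rad and linear speed of each of tube0, tube1, tube2, jar, carton below 0.02 m/s); the robot touches nothing.
It fails at once if a tube or the jar is tipped over (more than 0.8 rad from upright) (angle between any of tube0_mid, tube1_mid, tube2_mid, jar_mid's own z axis and vertical above 0.8 rad).
It also fails if it takes over 131 s, if anything falls off the work surface, if the arm or the gripper's body presses on something with over 40 N, if the wrist force passes 120 N, or if a joint passes its speed limit or range.

## Working session

There is one attempt and no reset: what is moved stays moved. The work goes in short steps, Python scripts to look and compute and a tool call to move; the robot and the scene stay as the last step left them, time stands still between calls to the robot, and variables do not carry over. Pictures are saved under pics/ and viewed, on a budget of 14 in all, crops included, one or two more only if the job needs it, and the job is handed in when it is done.

Besides the shell and the picture viewer there is one more tool, called after "Emit:" as name(argument=value, ...), one argument or row to a line, values as JSON. drive_tool: Moves the arm, as the interface text tells. Its arguments: {"type":"object","properties":{"moves":{"type":"array","items":{"type":"array","items":{"type":"array","items":{"type":"number"}}}},"newtons":{"type":"number"}},"required":["moves"]}

```bash
mkdir -p pics; ls; python3 - <<'E'
from workcell import ctrl
import cv2,numpy as np
s=ctrl.get_state();print(s,ctrl.grasp_offset)
for c in("scene","top"):
    d=ctrl.capture(c);cv2.imwrite(f"pics/{c}0.png",d["image"][:,:,::-1]);print(c,d["fx"],d["cx"],d["cy"],np.round(d["extrinsics"],3).tolist())
    for n in("tube0_mid","jar_mid","carton_mid","pot","block","tray"):
        print(n,[(np.round(r["rect"]).tolist(),round(r["conf"],2)) for r in ctrl.recognise(n,c)])
E
```

```text
pics
{'time_s': 0.0, 'qpos': array([-1.34537499e+00,  3.53667000e-01,  1.63414787e+00,  2.48827899e-05,
        1.15520030e+00, -2.39370719e-03]), 'joint_vel': array([ 0.00065849, -0.00049257,  0.00248547, -0.00260648, -0.00024826,
        0.00130282]), 'joint_efforts': array([ 3.64986110e-03, -6.05236530e+01, -3.42056036e+01,  3.87881232e-05,
        9.39180551e-03, -2.78488656e-06]), 'tcp_pos': array([ 0.14105176, -0.60834195,  0.20654406]), 'eef_rot': array([-4.52735261e-04,  7.82891799e-01, -6.22157476e-01, -5.48679476e-04]), 'ft_force': array([ 0.31359005,  0.11495701, -0.36083948]), 'wrist_torque': array([0.01293321, 0.05398816, 0.03148755]), 'finger_gap': 0.08588871355300318} -0.0187
scene 437.2057428105224 269.78167368619114 204.43899870228233 [[0.46, 0.736, -0.497, 1.042], [0.888, -0.376, 0.265, -0.291], [0.008, -0.563, -0.826, 0.893], [0.0, 0.0, 0.0, 1.0]]
tube0_mid [([118.0, 187.0, 18.0, 34.0], 0.7)]
jar_mid [([336.0, 108.0, 27.0, 36.0], 0.79)]
carton_mid [([284.0, 215.0, 32.0, 43.0], 0.74)]
pot [([338.0, 111.0, 20.0, 32.0], 0.6)]
block [([168.0, 239.0, 62.0, 60.0], 0.74)]
tray [([230.0, 173.0, 47.0, 45.0], 0.8)]
top 432.18583209111927 282.1010139389237 198.43790377290821 [[-0.022, -0.981, 0.193, 0.383], [-1.0, 0.023, 0.004, -0.035], [-0.008, -0.193, -0.981, 0.84], [0.0, 0.0, 0.0, 1.0]]
tube0_mid [([426.0, 271.0, 36.0, 17.0], 0.63)]
jar_mid [([89.0, 264.0, 42.0, 26.0], 0.56), ([244.0, 128.0, 34.0, 51.0], 0.16)]
carton_mid [([244.0, 129.0, 34.0, 52.0], 0.7), ([246.0, 210.0, 67.0, 62.0], 0.48)]
pot [([145.0, 135.0, 50.0, 52.0], 0.78), ([353.0, 146.0, 63.0, 57.0], 0.66)]
block [([353.0, 147.0, 59.0, 54.0], 0.75)]
tray [([248.0, 210.0, 63.0, 60.0], 0.69)]
```

View pics/scene0.png

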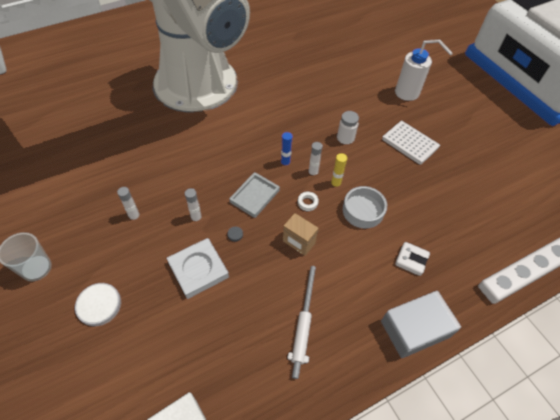

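View pics/top0.png

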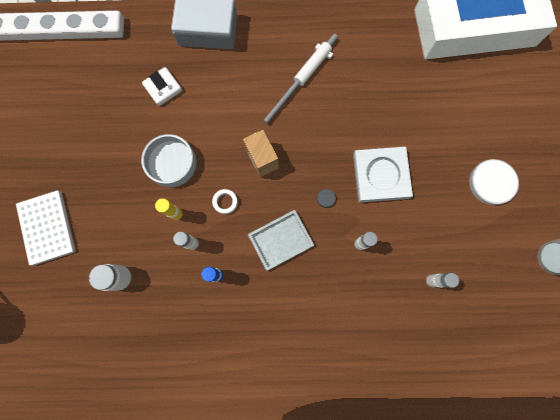

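The two pictures give the layout in the top view. Grey-capped tubes are at (186,241), (365,242) and (443,281). The jar is at (110,278), the carton at (261,152), the pot at (169,161), the block at (383,174) and the tray at (281,240). The blue and yellow tubes are decoys.

```bash
cat > h.py <<'E'
from workcell import ctrl
import cv2,numpy as np
from scipy.optimize import minimize
def grab(): return [ctrl.capture(c) for c in("scene","top")]
def proj(d,P):
    E=np.linalg.inv(d["extrinsics"]);q=P@E[:3,:3].T+E[:3,3]
    return np.c_[d["fx"]*q[:,0]/q[:,2]+d["cx"],d["fy"]*q[:,1]/q[:,2]+d["cy"]]
def back(d,u,v,z):
    E=d["extrinsics"];r=E[:3,:3]@[(u-d["cx"])/d["fx"],(v-d["cy"])/d["fy"],1];o=E[:3,3]
    return (o+r*(z-o[2])/r[2])[:2]
t=np.linspace(0,2*np.pi,40,endpoint=False)
def cyl(*rz): return np.vstack([np.c_[r*np.cos(t),r*np.sin(t),0*t+z] for r,z in rz])
def box(a,b,h): return np.array([[i*a/2,j*b/2,k*h] for i in(-1,1) for j in(-1,1) for k in(0,1)])
M=dict(tube=cyl((.012,0),(.0125,.1)),jar=cyl((.024,0),(.024,.058),(.022,.08)),carton=box(.064,.042,.07),
 pot=cyl((.05,0),(.05,.035)),block=box(.1,.1,.024),tray=box(.102,.078,.016))
def mask(d):
    h=cv2.cvtColor(d["image"],cv2.COLOR_RGB2HSV);m=((h[:,:,1]<100)&(h[:,:,2]>55)|(h[:,:,2]>135)).astype(np.uint8)
    c,_=cv2.findContours(m,cv2.RETR_EXTERNAL,2);cv2.drawContours(m,c,-1,1,-1);return m
def hull(d,m,p,z0=0):
    c,s=np.cos(p[2]),np.sin(p[2]);P=m@np.array([[c,s,0],[-s,c,0],[0,0,1]])+[p[0],p[1],z0]
    return cv2.convexHull(proj(d,P).astype(np.float32))[:,0]
def fill(hl,S=4):
    im=np.zeros((420,560),np.uint8);cv2.fillPoly(im,[np.round(hl*16).astype(np.int32)],255,cv2.LINE_AA,4);return im/255.
def fit(ds,kind,p0,masks=None,z0=0):
    masks=masks or [mask(d) for d in ds];m=M[kind]
    W=[cv2.dilate(fill(hull(d,m,p0,z0)),np.ones((17,17))) for d in ds]
    def f(p):
        e=0
        for d,k,w in zip(ds,masks,W):
            a=fill(hull(d,m,p,z0));e+=np.sum(w*abs(a-k))/a.sum()
        return e
    sx=np.array([[0,0,0],[.015,0,0],[0,.015,0],[0,0,.4]])
    best=min((minimize(f,np.add(p0,[0,0,dy]),method="Nelder-Mead",options=dict(initial_simplex=np.add(p0,[0,0,dy])+sx,xatol=1e-4,fatol=1e-4)) for dy in((0,) if kind in("tube","jar","pot") else (-.6,0,.6,1.2))),key=lambda r:r.fun)
    return best.x,best.fun
def ready():
    return
E
python3 - <<'E'
from h import *
ds=grab()
I=[("tube",186,241,.1),("tube",367,240,.1),("tube",451,281,.1),("jar",103,278,.08),("carton",261,150,.05),("pot",169,161,.03),("block",383,174,.02),("tray",281,240,.01)]
mk=[mask(d) for d in ds]
out=[d["image"][:,:,::-1].copy() for d in ds]
out=[cv2.resize(o,None,fx=2,fy=2,interpolation=3) for o in out]
for k,u,v,z in I:
    p0=[*back(ds[1],u,v,z),0]; p,e=fit(ds,k,p0,mk); print(k,np.round(p,4),round(e,3),"init",np.round(p0,3))
    for o,d in zip(out,ds): cv2.polylines(o,[np.round(hull(d,M[k],p)*2+.5).astype(int)],True,(0,255,0),1)
cv2.imwrite("pics/f.png",np.vstack([out[1][230:600,100:900],out[0][190:420,200:1000][:229]]))
E
```

```text
tube [0.4631 0.1441 0.1926] 0.176 init [0.458 0.134 0.   ]
tube [ 0.4546 -0.1808  0.2835] 0.165 init [ 0.453 -0.176  0.   ]
tube [ 0.3829 -0.3131  0.1352] 0.157 init [ 0.381 -0.312  0.   ]
jar [0.4008 0.2848 0.1035] 0.125 init [0.399 0.281 0.   ]
carton [0.6299 0.007  0.4134] 0.732 init [0.633 0.006 0.   ]
pot [0.6257 0.1899 0.1065] 0.084 init [0.622 0.187 0.   ]
block [ 0.5897 -0.2293  0.0616] 0.088 init [ 0.588 -0.23   0.   ]
tray [ 0.465  -0.027   2.0394] 0.069 init [ 0.465 -0.028  0.   ]
```

View pics/f.png

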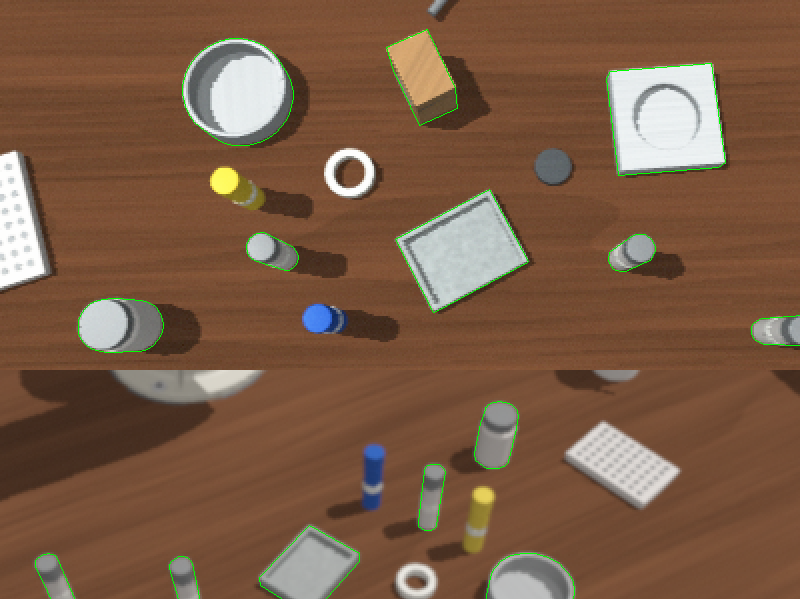

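The fitted outlines sit closely on every object in both views. Next is a small planner that turns waypoints into tool-axis rows for me to enter.

```bash
cat > plan.py <<'E'
import sys,json,numpy as np
from workcell import ctrl
from scipy.spatial.transform import Rotation as R
def plan(wps):
    """wps: (x,y,z,yaw,gap,nrows); prints calls of up to 5 rows, relative to the measured/planned pose"""
    s=ctrl.get_state();q=s["eef_rot"];p=s["tcp_pos"];ex=R.from_quat([q[1],q[2],q[3],q[0]]).apply([1,0,0]);yaw=np.arctan2(ex[1],ex[0])
    rows=[];cp,cy=np.array(p),yaw
    for x,y,z,w,g,n in wps:
        for i in range(1,n+1): rows.append((cp+(np.array([x,y,z])-cp)*i/n,cy+(w-cy)*i/n,g))
        cp,cy=np.array([x,y,z]),w
    bp,by=np.array(p),yaw
    for k in range(0,len(rows),5):
        c=[]
        for P,w,g in rows[k:k+5]:
            d=P-bp;X=np.array([np.cos(by),np.sin(by),0]);Y=np.array([np.sin(by),-np.cos(by),0])
            a=[round(by-w,3),round(d@X,3),round(d@Y,3),round(-d[2],3)]
            c.append([0,0]+[float(v) for v in a]+[g])
        bp=bp+X*a[1]+Y*a[2]+np.array([0,0,-a[3]]);by=by-a[0]
        print(json.dumps([c]))
Y0=-1.343
E
python3 - <<'E'
from plan import *
x,y=.383,-.313
plan([(x,y,.18,Y0,.07,8),(x,y,.12,Y0,.07,2)])
E
```

```text
[[[0, 0, -0.0, -0.029, -0.038, 0.003, 0.07], [0, 0, -0.0, -0.058, -0.076, 0.007, 0.07], [0, 0, -0.0, -0.088, -0.113, 0.01, 0.07], [0, 0, -0.0, -0.117, -0.151, 0.014, 0.07], [0, 0, -0.0, -0.146, -0.189, 0.017, 0.07]]]
[[[0, 0, -0.0, -0.029, -0.038, 0.003, 0.07], [0, 0, -0.0, -0.058, -0.076, 0.007, 0.07], [0, 0, -0.0, -0.088, -0.113, 0.01, 0.07], [0, 0, -0.0, -0.088, -0.113, 0.04, 0.07], [0, 0, -0.0, -0.088, -0.113, 0.07, 0.07]]]
```

Emit:
drive_tool(
  moves=[
    [[0,0,0,-0.029,-0.038,0.003,0.07],[0,0,0,-0.058,-0.076,0.007,0.07],[0,0,0,-0.088,-0.113,0.01,0.07],[0,0,0,-0.117,-0.151,0.014,0.07],[0,0,0,-0.146,-0.189,0.017,0.07]],
  ],
  newtons=30,
)

```text
time_s: 1.42
tcp_pos: [0.2931, -0.4228, 0.1903]
eef_rot: [0.0, 0.783, -0.622, 0.0]
ft_force: [0.4, -0.3, -0.0]
finger_gap: 0.0696
```

Emit:
drive_tool(
  moves=[
    [[0,0,0,-0.029,-0.038,0.003,0.07],[0,0,0,-0.058,-0.076,0.007,0.07],[0,0,0,-0.088,-0.113,0.01,0.07],[0,0,0,-0.088,-0.113,0.04,0.07],[0,0,0,-0.088,-0.113,0.07,0.07]],
  ],
)

```text
time_s: 2.05
tcp_pos: [0.3834, -0.3124, 0.1201]
eef_rot: [0.0, 0.783, -0.621, 0.001]
ft_force: [0.1, 0.8, -0.1]
finger_gap: 0.0698
```

```bash
python3 - <<'E'
from plan import *
from h import *
ds=grab();s=ctrl.get_state();print(s["tcp_pos"],s["qpos"],s["finger_gap"])
o=[cv2.resize(d["image"][a:a+140,b:b+190,::-1],None,fx=4,fy=4,interpolation=3)[:, :400] for d,a,b in((ds[0],140,80),(ds[1],210,390))]
cv2.imwrite("pics/a.png",np.hstack(o))
x,y=.383,-.313
plan([(x,y,.052,Y0,.07,3),(x,y,.052,Y0,.07,2),(x,y,.052,Y0,.015,5)])
E
```

```text
[ 0.38099765 -0.31111434  0.117963  ] [-6.87791971e-01  2.63043476e-01  1.99236695e+00 -4.42270009e-05
  8.90972329e-01  6.54591235e-01] 0.07019583903507019
[[[0, 0, 0.0, 0.001, -0.001, 0.022, 0.07], [0, 0, 0.0, 0.002, -0.001, 0.044, 0.07], [0, 0, 0.001, 0.002, -0.002, 0.066, 0.07], [0, 0, 0.001, 0.002, -0.002, 0.066, 0.07], [0, 0, 0.001, 0.002, -0.002, 0.066, 0.07]]]
[[[0, 0, -0.0, 0.0, 0.0, -0.0, 0.015], [0, 0, -0.0, 0.0, 0.0, -0.0, 0.015], [0, 0, -0.0, 0.0, 0.0, -0.0, 0.015], [0, 0, -0.0, 0.0, 0.0, -0.0, 0.015], [0, 0, -0.0, 0.0, 0.0, -0.0, 0.015]]]
```

View pics/a.png

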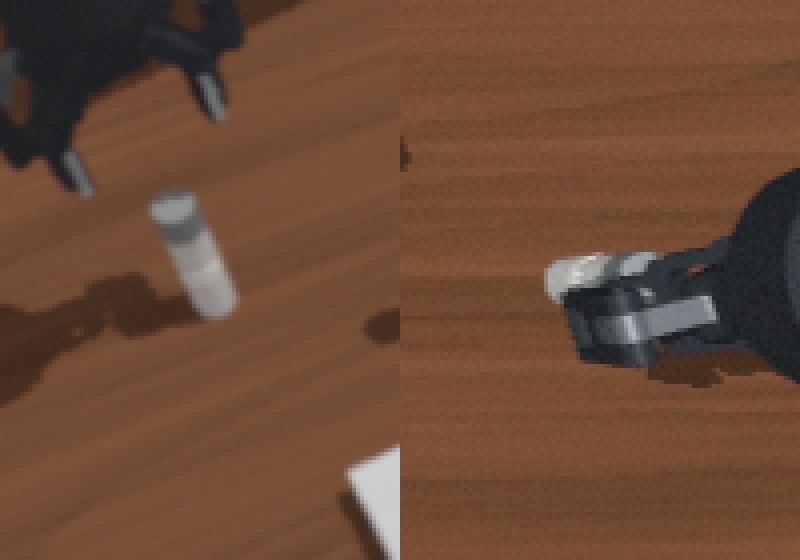

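The gripper is above the tube, with the fingers straddling it in the scene view. In the top view the nearer finger covers part of the tube, at about pixel (445,290). I'll check that finger's projection before going down.

```bash
python3 - <<'E'
from plan import *
from h import *
ds=grab();s=ctrl.get_state();p=s["tcp_pos"];print(p)
X=np.array([np.cos(Y0),np.sin(Y0),0])
for d in ds: print(np.round(proj(d,np.array([p+.035*X,p-.035*X,p-.05*X,p-.042*X+[0,0,.03]])),1).tolist())
E
```

```text
[ 0.38245656 -0.31269178  0.12053278]
[[106.1, 193.6], [134.3, 177.1], [140.2, 173.7], [133.7, 167.0]]
[[476.3, 274.7], [435.4, 285.4], [426.6, 287.8], [437.6, 286.7]]
```

Emit:
drive_tool(
  moves=[
    [[0,0,0,0.001,0,0.022,0.07],[0,0,0,0.001,0,0.045,0.07],[0,0,0,0.001,0,0.068,0.07],[0,0,0,0.001,0,0.068,0.07],[0,0,0,0.001,0,0.068,0.07]],
  ],
)

```text
time_s: 2.88
tcp_pos: [0.3835, -0.3145, 0.0537]
eef_rot: [0.0, 0.783, -0.622, 0.001]
ft_force: [0.4, -0.7, -0.0]
finger_gap: 0.0701
```

Emit:
drive_tool(
  moves=[
    [[0,0,0,0,0,0,0.05],[0,0,0,0,0,0,0.035],[0,0,0,0,0,0,0.02],[0,0,0,0,0,0,0.015],[0,0,0,0,0,0,0.015]],
  ],
)

```text
time_s: 3.5
tcp_pos: [0.3831, -0.3139, 0.0529]
eef_rot: [-0.0, 0.783, -0.622, 0.0]
ft_force: [-0.4, 0.6, 6.0]
finger_gap: 0.0238
```

Emit:
drive_tool(
  moves=[
    [[0,0,0,0,0,-0.02,0.015],[0,0,0,0,0,-0.05,0.015],[0,0,0,0,0,-0.09,0.015],[0,0,0,0,0,-0.13,0.015],[0,0,0,0,0,-0.13,0.015]],
  ],
)

```text
time_s: 4.12
tcp_pos: [0.3843, -0.315, 0.1853]
eef_rot: [0.0, 0.783, -0.622, 0.003]
ft_force: [0.5, -0.3, 0.3]
finger_gap: 0.024
```

```bash
python3 - <<'E'
from plan import *
print(ctrl.get_state()["finger_gap"])
V=np.array([np.sin(Y0),-np.cos(Y0)]);pot=np.array([.626,.190]);a=pot-.03*V;print(a)
plan([(*a,.185,Y0,.015,15)])
E
```

```text
0.02402859608724523
[0.65522499 0.19677494]
[[[0, 0, 0.0, -0.029, -0.025, 0.0, 0.015], [0, 0, 0.0, -0.058, -0.051, 0.0, 0.015], [0, 0, 0.0, -0.087, -0.076, 0.0, 0.015], [0, 0, 0.0, -0.117, -0.101, 0.0, 0.015], [0, 0, 0.0, -0.146, -0.126, 0.0, 0.015]]]
[[[0, 0, 0.0, -0.029, -0.026, 0.0, 0.015], [0, 0, 0.0, -0.058, -0.051, 0.0, 0.015], [0, 0, 0.0, -0.087, -0.076, 0.0, 0.015], [0, 0, 0.0, -0.116, -0.102, 0.0, 0.015], [0, 0, 0.0, -0.146, -0.127, 0.0, 0.015]]]
[[[0, 0, 0.0, -0.029, -0.025, 0.0, 0.015], [0, 0, 0.0, -0.058, -0.051, 0.0, 0.015], [0, 0, 0.0, -0.087, -0.076, 0.0, 0.015], [0, 0, 0.0, -0.116, -0.101, 0.0, 0.015], [0, 0, 0.0, -0.145, -0.126, 0.0, 0.015]]]
```

Emit:
drive_tool(
  moves=[
    [[0,0,0,-0.029,-0.025,0,0.015],[0,0,0,-0.058,-0.051,0,0.015],[0,0,0,-0.087,-0.076,0,0.015],[0,0,0,-0.117,-0.101,0,0.015],[0,0,0,-0.146,-0.126,0,0.015]],
  ],
)

```text
time_s: 4.75
tcp_pos: [0.4722, -0.1416, 0.1812]
eef_rot: [0.0, 0.783, -0.622, -0.001]
ft_force: [0.6, 0.0, -0.9]
finger_gap: 0.0238
```

Emit:
drive_tool(
  moves=[
    [[0,0,0,-0.029,-0.025,0,0.015],[0,0,0,-0.058,-0.051,0,0.015],[0,0,0,-0.087,-0.076,0,0.015],[0,0,0,-0.117,-0.101,0,0.015],[0,0,0,-0.146,-0.127,0,0.015]],
  ],
)

```text
time_s: 5.38
tcp_pos: [0.563, 0.0292, 0.181]
eef_rot: [0.001, 0.783, -0.622, -0.001]
ft_force: [-0.0, -0.4, -1.3]
finger_gap: 0.024
```

Emit:
drive_tool(
  moves=[
    [[0,0,0,-0.029,-0.025,0,0.015],[0,0,0,-0.058,-0.051,0,0.015],[0,0,0,-0.1,-0.09,0,0.015],[0,0,0,-0.145,-0.126,0,0.015],[0,0,0,-0.145,-0.126,0,0.015]],
  ],
)

```text
time_s: 6.0
tcp_pos: [0.6538, 0.2011, 0.1803]
eef_rot: [0.0, 0.784, -0.621, -0.001]
ft_force: [-0.9, -1.3, -0.6]
finger_gap: 0.0241
```

```bash
python3 - <<'E'
from plan import *
from h import *
ds=grab();p=ctrl.get_state()["tcp_pos"];print(p)
o=[cv2.resize(d["image"][a:a+140,b:b+190,::-1],None,fx=4,fy=4,interpolation=3)[:, :400] for d,a,b in((ds[0],120,310),(ds[1],70,120))]
cv2.imwrite("pics/b.png",np.hstack(o))
E
```

```text
[0.65231143 0.19778795 0.18049697]
```

View pics/b.png

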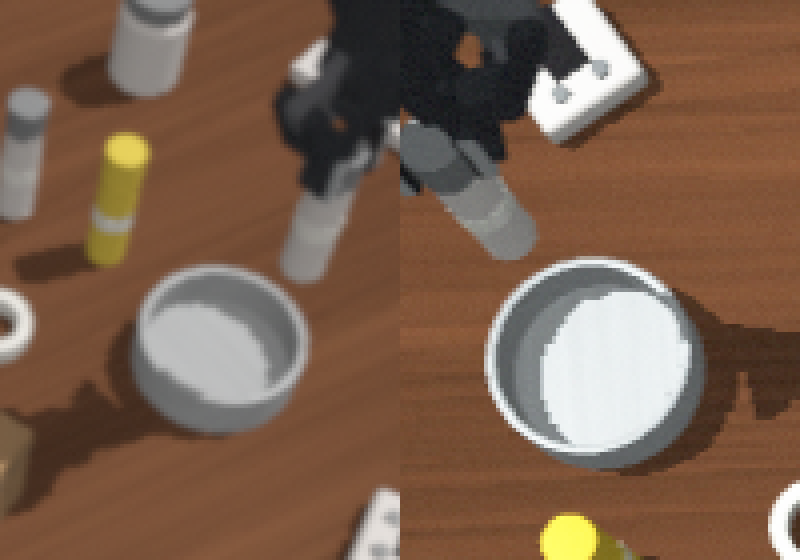

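The tube is held upright beside the pot. Its foot centre is at about (386,187) in the scene view and (149,130) in the top view, so I'll compare that with the TCP.

```bash
python3 - <<'E'
from plan import *
from h import *
ds=grab();p=ctrl.get_state()["tcp_pos"];print(p)
f=np.array([[p[0],p[1],.127]])
for d,uv in zip(ds,((385.7,187),(149,130))): print(proj(d,f),back(d,*uv,.127))
plan([(.655,.197,.18,Y0,.015,1),(.655,.197,.1,Y0,.015,3),(.655,.197,.064,Y0,.015,4),(.655,.197,.06,Y0,.015,2)])
E
```

```text
[0.65233343 0.19659258 0.18130241]
[[383.15350151 186.77538785]] [0.65537251 0.20120555]
[[148.95411803 128.69116181]] [0.64993256 0.19642176]
[[[0, 0, -0.0, 0.0, -0.003, 0.001, 0.015], [0, 0, -0.0, 0.0, -0.003, 0.028, 0.015], [0, 0, -0.0, 0.0, -0.003, 0.055, 0.015], [0, 0, -0.0, 0.0, -0.003, 0.081, 0.015], [0, 0, -0.0, 0.0, -0.003, 0.09, 0.015]]]
[[[0, 0, -0.0, 0.0, 0.0, 0.009, 0.015], [0, 0, -0.0, 0.0, 0.0, 0.018, 0.015], [0, 0, -0.0, 0.0, 0.0, 0.027, 0.015], [0, 0, -0.0, 0.0, 0.0, 0.029, 0.015], [0, 0, -0.0, 0.0, 0.0, 0.031, 0.015]]]
```

Emit:
drive_tool(
  moves=[
    [[0,0,0,0,-0.001,0.001,0.015],[0,0,0,0,-0.001,0.028,0.015],[0,0,0,0,-0.001,0.055,0.015],[0,0,0,0,-0.001,0.08,0.015],[0,0,0,0,-0.001,0.09,0.015]],
  ],
)

```text
time_s: 6.82
tcp_pos: [0.6533, 0.1967, 0.0909]
eef_rot: [0.001, 0.783, -0.623, -0.001]
ft_force: [-0.2, 0.0, -0.9]
finger_gap: 0.0241
```

Emit:
drive_tool(
  moves=[
    [[0,0,0,0,0,0.01,0.015],[0,0,0,0,0,0.02,0.015],[0,0,0,0,0,0.026,0.015],[0,0,0,0,0,0.03,0.015],[0,0,0,0,0,0.03,0.015]],
  ],
)

```text
time_s: 7.45
tcp_pos: [0.6542, 0.1979, 0.0622]
eef_rot: [0.0, 0.783, -0.622, -0.0]
ft_force: [-0.6, 0.3, -0.5]
finger_gap: 0.0243
```

Emit:
drive_tool(
  moves=[
    [[0,0,0,0,0,0.002,0.015],[0,0,0,0,0,0.002,0.015],[0,0,0,0,0,0.002,0.032],[0,0,0,0,0,0.002,0.045],[0,0,0,0,0,0.002,0.055]],
  ],
)

```text
time_s: 8.07
tcp_pos: [0.6543, 0.1979, 0.0604]
eef_rot: [-0.0, 0.783, -0.622, 0.0]
ft_force: [0.8, -0.7, 0.2]
finger_gap: 0.055
```

Emit:
drive_tool(
  moves=[
    [[0,0,0,0,0,0,0.055],[0,0,0,0,0,-0.02,0.055],[0,0,0,0,0,-0.05,0.055],[0,0,0,0,0,-0.09,0.06],[0,0,0,0,0,-0.1,0.06]],
  ],
)

```text
time_s: 8.7
tcp_pos: [0.6562, 0.1984, 0.1649]
eef_rot: [-0.002, 0.783, -0.622, 0.002]
ft_force: [0.4, -0.2, -0.1]
finger_gap: 0.0601
```

```bash
python3 - <<'E'
from plan import *
x,y=.4546,-.1808
plan([(x,y,.16,Y0,.06,9),(x,y,.16,Y0,.06,1),(x,y,.07,Y0,.06,3),(x,y,.052,Y0,.06,2)])
E
```

```text
[[[0, 0, 0.0, 0.036, 0.031, 0.001, 0.06], [0, 0, 0.0, 0.072, 0.063, 0.001, 0.06], [0, 0, 0.0, 0.108, 0.094, 0.002, 0.06], [0, 0, 0.0, 0.144, 0.125, 0.002, 0.06], [0, 0, 0.0, 0.18, 0.157, 0.003, 0.06]]]
[[[0, 0, 0.0, 0.036, 0.031, 0.0, 0.06], [0, 0, 0.0, 0.072, 0.062, 0.001, 0.06], [0, 0, 0.0, 0.108, 0.094, 0.001, 0.06], [0, 0, 0.0, 0.144, 0.125, 0.002, 0.06], [0, 0, 0.0, 0.144, 0.125, 0.002, 0.06]]]
[[[0, 0, 0.0, -0.0, 0.0, 0.03, 0.06], [0, 0, 0.0, -0.0, 0.0, 0.06, 0.06], [0, 0, 0.0, -0.0, 0.0, 0.09, 0.06], [0, 0, 0.0, -0.0, 0.0, 0.099, 0.06], [0, 0, 0.0, -0.0, 0.0, 0.108, 0.06]]]
```

Emit:
drive_tool(
  moves=[
    [[0,0,0,0.036,0.031,0,0.06],[0,0,0,0.072,0.063,0.001,0.06],[0,0,0,0.108,0.094,0.001,0.06],[0,0,0,0.144,0.125,0.001,0.06],[0,0,0,0.18,0.157,0.001,0.06]],
  ],
)

```text
time_s: 9.32
tcp_pos: [0.541, -0.0142, 0.1596]
eef_rot: [-0.0, 0.783, -0.622, 0.0]
ft_force: [-0.7, -0.6, -0.3]
finger_gap: 0.06
```

Emit:
drive_tool(
  moves=[
    [[0,0,0,0.036,0.031,0,0.06],[0,0,0,0.072,0.063,0,0.06],[0,0,0,0.108,0.094,0,0.06],[0,0,0,0.144,0.125,0,0.06],[0,0,0,0.144,0.125,0,0.06]],
  ],
)

```text
time_s: 9.95
tcp_pos: [0.4512, -0.1835, 0.1596]
eef_rot: [0.0, 0.782, -0.624, -0.0]
ft_force: [0.6, 0.5, -0.5]
finger_gap: 0.0601
```

```bash
python3 - <<'E'
from plan import *
from h import *
ds=grab();ds=grab()
mk=[mask(d) for d in ds]
print(fit(ds[1:],"tube",[.655,.197,0],mk[1:],.006))
print(fit(ds,"tube",[.655,.197,0],mk,.006))
print(ctrl.get_state()["tcp_pos"])
o=[cv2.resize(d["image"][a:a+140,b:b+190,::-1],None,fx=4,fy=4,interpolation=3)[:, :400] for d,a,b in((ds[0],140,310),(ds[1],100,120))]
cv2.imwrite("pics/c.png",np.hstack(o))
x,y=.4546,-.1808
plan([(x,y,.07,Y0,.06,3),(x,y,.052,Y0,.06,2)])
E
```

```text
(array([0.64982854, 0.19556838, 0.21526523]), np.float64(1.2843218225380442))
(array([0.6522589 , 0.19566305, 0.2894157 ]), np.float64(2.6384742546710394))
[ 0.45308222 -0.18082605  0.15943788]
[[[0, 0, 0.0, 0.0, -0.0, 0.03, 0.06], [0, 0, 0.0, 0.0, -0.001, 0.06, 0.06], [0, 0, 0.0, 0.0, -0.001, 0.089, 0.06], [0, 0, 0.0, 0.0, -0.001, 0.098, 0.06], [0, 0, 0.0, 0.0, -0.001, 0.107, 0.06]]]
```

View pics/c.png

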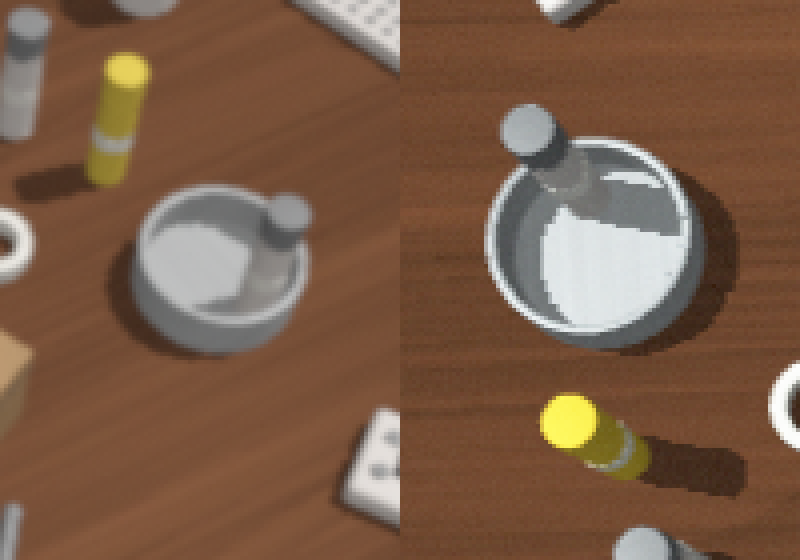

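Tube 1 stands upright in the far part of the pot, with its cap at about (152,132) in the top view. Now tube 2.

Emit:
drive_tool(
  moves=[
    [[0,0,0,0,-0.001,0.03,0.06],[0,0,0,0,-0.001,0.06,0.06],[0,0,0,0,-0.001,0.09,0.06],[0,0,0,0,-0.001,0.107,0.06],[0,0,0,0,-0.001,0.107,0.06]],
  ],
)

```text
time_s: 10.78
tcp_pos: [0.4532, -0.1799, 0.0512]
eef_rot: [0.0, 0.783, -0.622, -0.001]
ft_force: [-1.0, -0.2, 0.4]
finger_gap: 0.0602
```

Emit:
drive_tool(
  moves=[
    [[0,0,0,0,0,0,0.045],[0,0,0,0,0,0,0.033],[0,0,0,0,0,0,0.02],[0,0,0,0,0,0,0.015],[0,0,0,0,0,0,0.015]],
  ],
)

```text
time_s: 11.4
tcp_pos: [0.4544, -0.1814, 0.0532]
eef_rot: [-0.0, 0.783, -0.622, 0.001]
ft_force: [-0.3, 0.9, 6.5]
finger_gap: 0.0241
```

Emit:
drive_tool(
  moves=[
    [[0,0,0,0,0,-0.02,0.015],[0,0,0,0,0,-0.05,0.015],[0,0,0,0,0,-0.09,0.015],[0,0,0,0,0,-0.13,0.015],[0,0,0,0,0,-0.13,0.015]],
  ],
)

```text
time_s: 12.02
tcp_pos: [0.4556, -0.1821, 0.1855]
eef_rot: [-0.001, 0.783, -0.622, 0.003]
ft_force: [0.4, 0.2, 0.1]
finger_gap: 0.0236
```

```bash
python3 - <<'E'
from plan import *
from h import *
d=ctrl.capture("top");ctrl.capture("top");print(back(d,152,132.5,.106))
V=np.array([np.sin(Y0),-np.cos(Y0)]);pot=np.array([.626,.190]);a=pot+.03*V;print(a,ctrl.get_state()["tcp_pos"])
plan([(*a,.182,Y0,.015,9),(*a,.182,Y0,.015,1)])
E
```

```text
[0.65294583 0.19769517]
[0.59677501 0.18322506] [ 0.45352169 -0.18125742  0.18236351]
[[[0, 0, -0.0, -0.036, -0.025, 0.0, 0.015], [0, 0, -0.0, -0.072, -0.049, 0.0, 0.015], [0, 0, -0.0, -0.108, -0.074, 0.0, 0.015], [0, 0, -0.0, -0.143, -0.099, 0.0, 0.015], [0, 0, -0.0, -0.179, -0.123, 0.0, 0.015]]]
[[[0, 0, -0.0, -0.036, -0.025, 0.0, 0.015], [0, 0, -0.0, -0.072, -0.05, 0.0, 0.015], [0, 0, -0.0, -0.108, -0.074, 0.0, 0.015], [0, 0, -0.0, -0.144, -0.099, 0.0, 0.015], [0, 0, -0.0, -0.144, -0.099, 0.0, 0.015]]]
```

Emit:
drive_tool(
  moves=[
    [[0,0,0,-0.036,-0.025,0,0.015],[0,0,0,-0.072,-0.049,0,0.015],[0,0,0,-0.108,-0.074,0,0.015],[0,0,0,-0.143,-0.099,0,0.015],[0,0,0,-0.179,-0.123,0,0.015]],
  ],
)

```text
time_s: 12.75
tcp_pos: [0.5325, 0.0222, 0.1806]
eef_rot: [0.001, 0.783, -0.622, -0.001]
ft_force: [0.7, 0.2, -1.0]
finger_gap: 0.0237
```

Emit:
drive_tool(
  moves=[
    [[0,0,0,-0.036,-0.025,0,0.015],[0,0,0,-0.072,-0.05,0,0.015],[0,0,0,-0.108,-0.075,0,0.015],[0,0,0,-0.144,-0.1,0,0.015],[0,0,0,-0.144,-0.1,0,0.015]],
  ],
)

```text
time_s: 13.38
tcp_pos: [0.5977, 0.186, 0.1801]
eef_rot: [0.001, 0.784, -0.621, -0.001]
ft_force: [-0.9, -0.9, -0.1]
finger_gap: 0.0235
```

Emit:
drive_tool(
  moves=[
    [[0,0,0,0,0,0,0.015],[0,0,0,0,0,0.028,0.015],[0,0,0,0,0,0.055,0.015],[0,0,0,0,0,0.07,0.015],[0,0,0,0,0,0.07,0.015]],
  ],
)

```text
time_s: 14.0
tcp_pos: [0.597, 0.1827, 0.1112]
eef_rot: [0.001, 0.783, -0.622, -0.001]
ft_force: [0.4, 0.6, -0.5]
finger_gap: 0.0241
```

```bash
python3 - <<'E'
from plan import *
from h import *
ds=grab();print(ctrl.get_state()["tcp_pos"])
o=[cv2.resize(d["image"][a:a+140,b:b+190,::-1],None,fx=4,fy=4,interpolation=3)[:, :400] for d,a,b in((ds[0],120,320),(ds[1],80,110))]
cv2.imwrite("pics/d.png",np.hstack(o))
plan([(.597,.183,.08,Y0,.015,3),(.597,.183,.060,Y0,.015,2)])
E
```

```text
[0.59835014 0.18349195 0.11296146]
[[[0, 0, -0.0, 0.0, 0.0, 0.011, 0.015], [0, 0, -0.0, 0.0, 0.001, 0.022, 0.015], [0, 0, -0.001, 0.0, 0.001, 0.033, 0.015], [0, 0, -0.001, 0.0, 0.001, 0.043, 0.015], [0, 0, -0.001, 0.0, 0.001, 0.053, 0.015]]]
```

View pics/d.png

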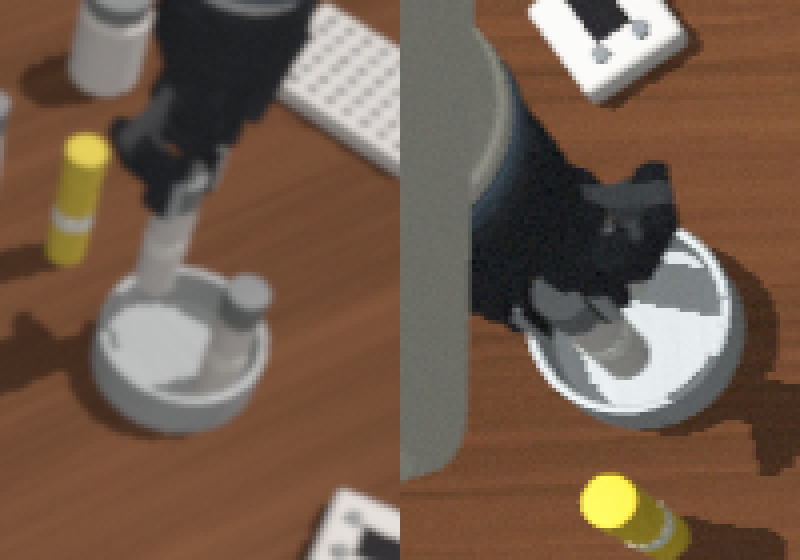

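Tube 2 hangs over the near side of the pot and clear of tube 1, with its foot at about (166,171) in the top view. Lower and release.

Emit:
drive_tool(
  moves=[
    [[0,0,0,0,0.001,0.015,0.015],[0,0,0,0,0.001,0.03,0.015],[0,0,0,0,0.001,0.044,0.015],[0,0,0,0,0.001,0.052,0.015],[0,0,0,0,0.001,0.052,0.015]],
  ],
)

```text
time_s: 14.72
tcp_pos: [0.5969, 0.1836, 0.0596]
eef_rot: [0.0, 0.783, -0.622, -0.0]
ft_force: [-0.3, -0.7, -0.1]
finger_gap: 0.0236
```

Emit:
drive_tool(
  moves=[
    [[0,0,0,0,0,0.001,0.015],[0,0,0,0,0,0.001,0.015],[0,0,0,0,0,0.001,0.032],[0,0,0,0,0,0.001,0.045],[0,0,0,0,0,0.001,0.055]],
  ],
)

```text
time_s: 15.35
tcp_pos: [0.597, 0.1836, 0.0594]
eef_rot: [-0.0, 0.783, -0.622, 0.0]
ft_force: [-0.3, -0.6, 0.2]
finger_gap: 0.0548
```

Emit:
drive_tool(
  moves=[
    [[0,0,0,0,0,0,0.055],[0,0,0,0,0,-0.02,0.055],[0,0,0,0,0,-0.05,0.055],[0,0,0,0,0,-0.09,0.06],[0,0,0,0,0,-0.1,0.06]],
  ],
)

```text
time_s: 15.98
tcp_pos: [0.5989, 0.1841, 0.1636]
eef_rot: [-0.002, 0.783, -0.622, 0.002]
ft_force: [-0.1, 0.2, 0.0]
finger_gap: 0.0599
```

```bash
python3 - <<'E'
from plan import *
ctrl.capture("top");print(ctrl.get_state()["tcp_pos"])
x,y=.4631,.1441
plan([(x,y,.16,Y0,.06,4),(x,y,.16,Y0,.06,1),(x,y,.07,Y0,.06,3),(x,y,.052,Y0,.06,2)])
E
```

```text
[0.59863778 0.18407944 0.16329725]
[[[0, 0, 0.0, 0.002, 0.035, 0.001, 0.06], [0, 0, 0.0, 0.004, 0.071, 0.002, 0.06], [0, 0, 0.0, 0.006, 0.106, 0.002, 0.06], [0, 0, 0.0, 0.008, 0.141, 0.003, 0.06], [0, 0, 0.0, 0.008, 0.141, 0.003, 0.06]]]
[[[0, 0, 0.0, 0.0, 0.0, 0.03, 0.06], [0, 0, 0.0, 0.0, 0.0, 0.06, 0.06], [0, 0, 0.0, 0.0, 0.0, 0.09, 0.06], [0, 0, 0.0, 0.0, 0.0, 0.099, 0.06], [0, 0, 0.0, 0.0, 0.0, 0.108, 0.06]]]
```

Emit:
drive_tool(
  moves=[
    [[0,0,0,0.002,0.035,0,0.06],[0,0,0,0.004,0.07,0,0.06],[0,0,0,0.006,0.105,0,0.06],[0,0,0,0.008,0.139,0,0.06],[0,0,0,0.008,0.139,0,0.06]],
  ],
)

```text
time_s: 16.65
tcp_pos: [0.4607, 0.1436, 0.1587]
eef_rot: [0.001, 0.783, -0.622, -0.001]
ft_force: [0.3, 0.4, 0.8]
finger_gap: 0.06
```

```bash
python3 - <<'E'
from plan import *
from h import *
ds=grab();ds=grab();print(ctrl.get_state()["tcp_pos"])
o=[cv2.resize(d["image"][a:a+140,b:b+190,::-1],None,fx=4,fy=4,interpolation=3)[:, :400] for d,a,b in((ds[0],120,290),(ds[1],120,120))]
cv2.imwrite("pics/e.png",np.hstack(o))
x,y=.4631,.1441
plan([(x,y,.07,Y0,.06,3),(x,y,.052,Y0,.06,2)])
E
```

```text
[0.46438363 0.14467687 0.15936071]
[[[0, 0, -0.0, 0.0, 0.0, 0.03, 0.06], [0, 0, -0.0, 0.0, 0.001, 0.06, 0.06], [0, 0, -0.0, 0.0, 0.001, 0.089, 0.06], [0, 0, -0.0, 0.0, 0.001, 0.098, 0.06], [0, 0, -0.0, 0.0, 0.001, 0.107, 0.06]]]
```

View pics/e.png

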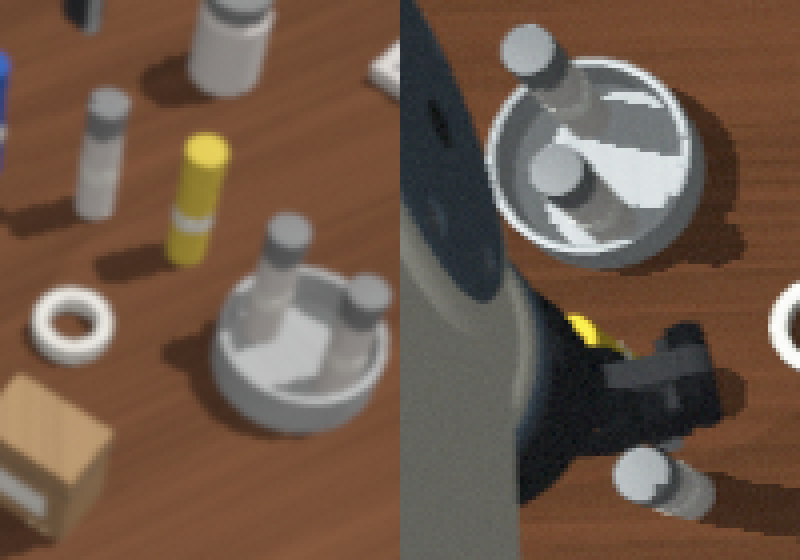

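Tubes 1 and 2 stand upright in the pot, with caps at (152,132) and (160,162) in the top view and a gap between them. The gripper is over tube 3, and the yellow decoy is clear of the fingers.

Emit:
drive_tool(
  moves=[
    [[0,0,0,0,0.001,0.03,0.06],[0,0,0,0,0.001,0.06,0.06],[0,0,0,0,0.001,0.09,0.06],[0,0,0,0,0.001,0.107,0.06],[0,0,0,0,0.001,0.107,0.06]],
  ],
)

```text
time_s: 17.48
tcp_pos: [0.4621, 0.144, 0.0509]
eef_rot: [0.001, 0.783, -0.622, -0.001]
ft_force: [-0.1, 0.5, 0.2]
finger_gap: 0.0602
```

Emit:
drive_tool(
  moves=[
    [[0,0,0,0,0,0,0.045],[0,0,0,0,0,0,0.033],[0,0,0,0,0,0,0.02],[0,0,0,0,0,0,0.015],[0,0,0,0,0,0,0.015]],
  ],
)

```text
time_s: 18.1
tcp_pos: [0.4632, 0.1444, 0.0531]
eef_rot: [-0.001, 0.783, -0.622, 0.0]
ft_force: [-1.0, 0.6, 6.5]
finger_gap: 0.0241
```

Emit:
drive_tool(
  moves=[
    [[0,0,0,0,0,-0.02,0.015],[0,0,0,0,0,-0.05,0.015],[0,0,0,0,0,-0.09,0.015],[0,0,0,0,0,-0.13,0.015],[0,0,0,0,0,-0.13,0.015]],
  ],
)

```text
time_s: 18.73
tcp_pos: [0.4644, 0.1448, 0.1854]
eef_rot: [-0.003, 0.783, -0.622, 0.002]
ft_force: [0.7, 0.2, 0.0]
finger_gap: 0.0238
```

```bash
python3 - <<'E'
from plan import *
from h import *
d=ctrl.capture("top");d=ctrl.capture("top");a,b=back(d,152.1,132.6,.106),back(d,159.5,162.5,.106);m=(a+b)/2;print(a,b,m)
print(ctrl.get_state()["tcp_pos"])
plan([(*m,.182,Y0,.015,6),(*m,.182,Y0,.015,4)])
E
```

```text
[0.65275332 0.19750903] [0.59697914 0.18240723] [0.62486623 0.18995813]
[0.46223442 0.14410124 0.18231381]
[[[0, 0, 0.0, -0.001, -0.028, 0.0, 0.015], [0, 0, 0.0, -0.003, -0.056, 0.0, 0.015], [0, 0, 0.0, -0.004, -0.084, 0.0, 0.015], [0, 0, 0.0, -0.005, -0.113, 0.0, 0.015], [0, 0, 0.0, -0.007, -0.141, 0.0, 0.015]]]
[[[0, 0, 0.0, -0.001, -0.028, 0.0, 0.015], [0, 0, 0.0, -0.001, -0.028, 0.0, 0.015], [0, 0, 0.0, -0.001, -0.028, 0.0, 0.015], [0, 0, 0.0, -0.001, -0.028, 0.0, 0.015], [0, 0, 0.0, -0.001, -0.028, 0.0, 0.015]]]
```

Emit:
drive_tool(
  moves=[
    [[0,0,0,-0.001,-0.028,0,0.015],[0,0,0,-0.003,-0.056,0,0.015],[0,0,0,-0.004,-0.084,0,0.015],[0,0,0,-0.005,-0.113,0,0.015],[0,0,0,-0.007,-0.141,0,0.015]],
  ],
)

```text
time_s: 19.45
tcp_pos: [0.598, 0.1827, 0.1801]
eef_rot: [0.001, 0.783, -0.622, -0.001]
ft_force: [0.7, -0.6, -0.6]
finger_gap: 0.0239
```

Emit:
drive_tool(
  moves=[
    [[0,0,0,-0.001,-0.028,0,0.015],[0,0,0,-0.001,-0.028,0,0.015],[0,0,0,-0.001,-0.028,0,0.015],[0,0,0,-0.001,-0.028,0,0.015],[0,0,0,-0.001,-0.028,0,0.015]],
  ],
)

```text
time_s: 20.08
tcp_pos: [0.6246, 0.19, 0.1824]
eef_rot: [0.0, 0.783, -0.622, -0.0]
ft_force: [-0.4, -0.2, -0.6]
finger_gap: 0.0241
```

```bash
python3 - <<'E'
from plan import *
P=[]
for i in range(4):
    ctrl.capture("top");P.append(ctrl.get_state()["tcp_pos"])
print(np.round(P,4))
plan([(.625,.19,.13,Y0,.015,3),(.625,.19,.1,Y0,.015,2),(.625,.19,.06,Y0,.015,5)])
E
```

```text
[[0.6248 0.19   0.1825]
 [0.625  0.19   0.1825]
 [0.6251 0.1901 0.1826]
 [0.6251 0.1901 0.1825]]
[[[0, 0, 0.0, 0.0, 0.0, 0.017, 0.015], [0, 0, 0.0, 0.0, 0.0, 0.035, 0.015], [0, 0, 0.0, 0.0, 0.0, 0.052, 0.015], [0, 0, 0.0, 0.0, 0.0, 0.067, 0.015], [0, 0, 0.0, 0.0, 0.0, 0.082, 0.015]]]
[[[0, 0, 0.0, 0.0, 0.0, 0.008, 0.015], [0, 0, 0.0, 0.0, 0.0, 0.016, 0.015], [0, 0, 0.0, 0.0, 0.0, 0.024, 0.015], [0, 0, 0.0, 0.0, 0.0, 0.032, 0.015], [0, 0, 0.0, 0.0, 0.0, 0.04, 0.015]]]
```

Centred on the gap. Descend.

Emit:
drive_tool(
  moves=[
    [[0,0,0,0,0,0.017,0.015],[0,0,0,0,0,0.035,0.015],[0,0,0,0,0,0.052,0.015],[0,0,0,0,0,0.067,0.015],[0,0,0,0,0,0.082,0.015]],
  ],
)

```text
time_s: 20.9
tcp_pos: [0.6251, 0.1901, 0.099]
eef_rot: [0.0, 0.783, -0.622, -0.0]
ft_force: [-0.5, 0.1, -1.0]
finger_gap: 0.0238
```

Emit:
drive_tool(
  moves=[
    [[0,0,0,0,0,0.01,0.015],[0,0,0,0,0,0.02,0.015],[0,0,0,0,0,0.03,0.015],[0,0,0,0,0,0.04,0.015],[0,0,0,0,0,0.041,0.015]],
  ],
)

```text
time_s: 21.52
tcp_pos: [0.6251, 0.1901, 0.0588]
eef_rot: [0.0, 0.783, -0.622, -0.0]
ft_force: [-0.8, -0.8, -0.5]
finger_gap: 0.0239
```

Emit:
drive_tool(
  moves=[
    [[0,0,0,0,0,0,0.015],[0,0,0,0,0,0,0.032],[0,0,0,0,0,0,0.045],[0,0,0,0,0,0,0.05],[0,0,0,0,0,0,0.05]],
  ],
)

```text
time_s: 22.15
tcp_pos: [0.6253, 0.1901, 0.0594]
eef_rot: [-0.0, 0.783, -0.622, 0.0]
ft_force: [0.0, 0.7, 0.4]
finger_gap: 0.0502
```

Emit:
drive_tool(
  moves=[
    [[0,0,0,0,0,-0.015,0.05],[0,0,0,0,0,-0.03,0.05],[0,0,0,0,0,-0.06,0.05],[0,0,0,0,0,-0.1,0.05],[0,0,0,0,0,-0.1,0.05]],
  ],
)

```text
time_s: 22.78
tcp_pos: [0.6278, 0.1909, 0.1643]
eef_rot: [-0.003, 0.783, -0.622, 0.002]
ft_force: [-0.2, -0.6, -0.4]
finger_gap: 0.0498
```

```bash
python3 - <<'E'
from plan import *
for i in range(2):ctrl.capture("top")
print(ctrl.get_state()["tcp_pos"])
x,y=.4008,.2848
plan([(x,y,.16,Y0,.08,6),(x,y,.16,Y0,.08,4)])
E
```

```text
[0.62556204 0.19019467 0.16049988]
[[[0, 0, -0.0, -0.024, 0.033, 0.0, 0.08], [0, 0, -0.0, -0.048, 0.066, 0.0, 0.08], [0, 0, -0.0, -0.071, 0.099, 0.0, 0.08], [0, 0, -0.0, -0.095, 0.132, 0.0, 0.08], [0, 0, -0.0, -0.119, 0.165, 0.0, 0.08]]]
[[[0, 0, -0.0, -0.024, 0.033, 0.0, 0.08], [0, 0, -0.0, -0.024, 0.033, 0.0, 0.08], [0, 0, -0.0, -0.024, 0.033, 0.0, 0.08], [0, 0, -0.0, -0.024, 0.033, 0.0, 0.08], [0, 0, -0.0, -0.024, 0.033, 0.0, 0.08]]]
```

Emit:
drive_tool(
  moves=[
    [[0,0,0,-0.024,0.033,0,0.08],[0,0,0,-0.048,0.066,0,0.08],[0,0,0,-0.071,0.099,0,0.08],[0,0,0,-0.095,0.132,0,0.08],[0,0,0,-0.119,0.165,0,0.08]],
  ],
)

```text
time_s: 23.5
tcp_pos: [0.4357, 0.2687, 0.1584]
eef_rot: [0.001, 0.783, -0.622, -0.0]
ft_force: [0.7, 0.2, 0.2]
finger_gap: 0.0803
```

Emit:
drive_tool(
  moves=[
    [[0,0,0,-0.024,0.033,0,0.08],[0,0,0,-0.024,0.033,0,0.08],[0,0,0,-0.024,0.033,0,0.08],[0,0,0,-0.024,0.033,0,0.08]],
  ],
)

```text
time_s: 24.0
tcp_pos: [0.4009, 0.2844, 0.1591]
eef_rot: [0.0, 0.783, -0.622, 0.0]
ft_force: [0.6, -0.5, -0.6]
finger_gap: 0.0802
```

```bash
python3 - <<'E'
from plan import *
from h import *
ds=grab();ds=grab();print(ctrl.get_state()["tcp_pos"])
o=[cv2.resize(d["image"][a:a+140,b:b+190,::-1],None,fx=4,fy=4,interpolation=3)[:, :400] for d,a,b in((ds[0],120,310),(ds[1],100,110))]
cv2.imwrite("pics/g.png",np.hstack(o))
x,y=.4008,.2848
plan([(x,y,.06,Y0,.08,3),(x,y,.026,Y0,.08,2)])
E
```

```text
[0.40052651 0.28439566 0.15914874]
[[[0, 0, -0.0, -0.0, -0.0, 0.033, 0.08], [0, 0, -0.001, -0.0, -0.0, 0.066, 0.08], [0, 0, -0.001, -0.0, -0.0, 0.099, 0.08], [0, 0, -0.001, -0.0, -0.0, 0.116, 0.08], [0, 0, -0.001, -0.0, -0.0, 0.133, 0.08]]]
```

View pics/g.png

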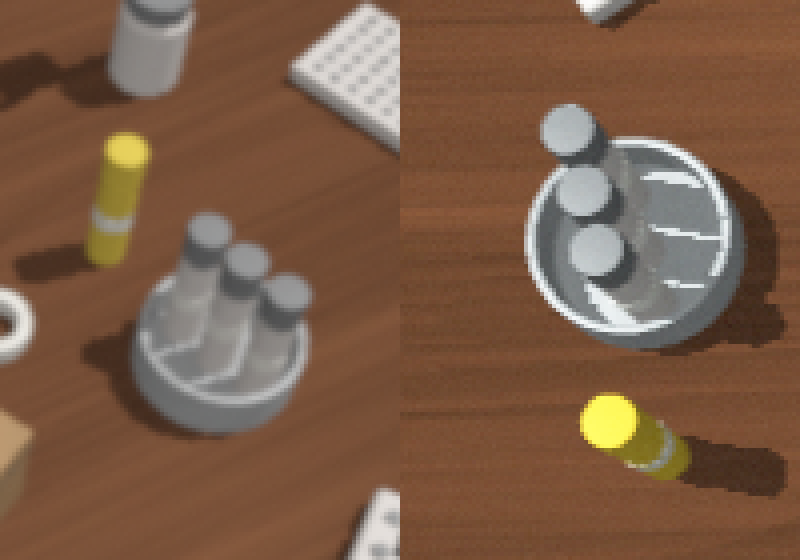

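All three tubes stand upright in a row in the pot, with caps at (152,132), (156,148) and (159,162) in the top view. Now the jar.

Emit:
drive_tool(
  moves=[
    [[0,0,0,0,0,0.033,0.08],[0,0,0,0,0,0.066,0.08],[0,0,0,0,0,0.1,0.08],[0,0,0,0,0,0.132,0.08],[0,0,0,0,0,0.132,0.08]],
  ],
  newtons=40,
)

```text
time_s: 24.82
tcp_pos: [0.3987, 0.2835, 0.0255]
eef_rot: [0.002, 0.783, -0.622, -0.001]
ft_force: [-0.1, -0.3, 0.1]
finger_gap: 0.0801
```

Emit:
drive_tool(
  moves=[
    [[0,0,0,0,0,0,0.066],[0,0,0,0,0,0,0.056],[0,0,0,0,0,0,0.045],[0,0,0,0,0,0,0.035],[0,0,0,0,0,0,0.035]],
  ],
)

```text
time_s: 25.45
tcp_pos: [0.401, 0.2851, 0.029]
eef_rot: [-0.001, 0.783, -0.622, 0.0]
ft_force: [-2.0, -3.2, 13.6]
finger_gap: 0.045
```

Emit:
drive_tool(
  moves=[
    [[0,0,0,0,0,-0.02,0.035],[0,0,0,0,0,-0.05,0.035],[0,0,0,0,0,-0.09,0.035],[0,0,0,0,0,-0.13,0.035],[0,0,0,0,0,-0.13,0.035]],
  ],
)

```text
time_s: 26.08
tcp_pos: [0.4019, 0.286, 0.1607]
eef_rot: [-0.003, 0.783, -0.622, 0.001]
ft_force: [-0.4, 0.7, -2.1]
finger_gap: 0.0444
```

```bash
python3 - <<'E'
from plan import *
for i in range(2):ctrl.capture("top")
print(ctrl.get_state()["tcp_pos"],ctrl.get_state()["finger_gap"])
x,y=.5897,-.2293
plan([(x,y,.157,Y0,.035,14),(x,y,.157,Y0,.035,1)])
E
```

```text
[0.39992185 0.28463466 0.15749806] 0.04445046830609238
[[[0, 0, 0.0, 0.039, -0.005, 0.0, 0.035], [0, 0, 0.0, 0.078, -0.01, 0.0, 0.035], [0, 0, 0.0, 0.116, -0.015, 0.0, 0.035], [0, 0, 0.0, 0.155, -0.02, 0.0, 0.035], [0, 0, 0.0, 0.194, -0.025, 0.0, 0.035]]]
[[[0, 0, 0.0, 0.039, -0.004, 0.0, 0.035], [0, 0, 0.0, 0.078, -0.009, 0.0, 0.035], [0, 0, 0.0, 0.117, -0.014, 0.0, 0.035], [0, 0, 0.0, 0.155, -0.019, 0.0, 0.035], [0, 0, 0.0, 0.194, -0.024, 0.0, 0.035]]]
[[[0, 0, 0.0, 0.039, -0.005, 0.0, 0.035], [0, 0, 0.0, 0.078, -0.01, 0.0, 0.035], [0, 0, 0.0, 0.117, -0.015, 0.0, 0.035], [0, 0, 0.0, 0.156, -0.02, 0.0, 0.035], [0, 0, 0.0, 0.156, -0.02, 0.0, 0.035]]]
```

The finger opening is 44 mm where I expected 48, so I'm taking a look before moving on.

```bash
python3 - <<'E'
from plan import *
from h import *
ds=grab();p=ctrl.get_state()["tcp_pos"]
o=[]
for d in ds:
    u,v=proj(d,p[None])[0];a,b=int(v)-60,max(0,int(u)-50);o.append(cv2.resize(d["image"][max(a,0):max(a,0)+140,b:b+100,::-1],(400,560),interpolation=3));print(u,v,a,b)
cv2.imwrite("pics/k.png",np.hstack(o))
E
```

```text
354.54389654170814 93.5443415851198 33 304
81.06164280899887 277.35592726467786 217 31
```

View pics/k.png

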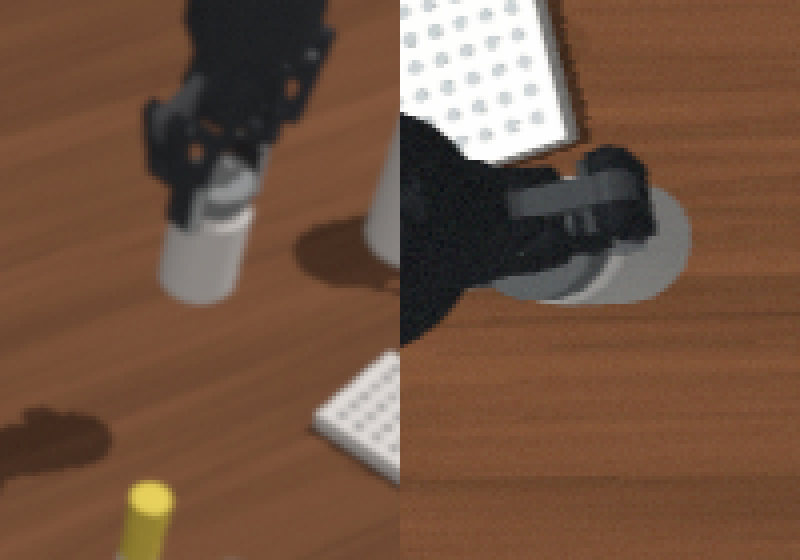

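The gripper holds the jar by its cap. It hangs upright, with its foot about 30 mm below the TCP as planned, so there was no slip. I'll carry on, gently.

Emit:
drive_tool(
  moves=[
    [[0,0,0,0.03,-0.004,0,0.035],[0,0,0,0.065,-0.009,0,0.035],[0,0,0,0.104,-0.014,0,0.035],[0,0,0,0.143,-0.019,0,0.035],[0,0,0,0.182,-0.024,0,0.035]],
  ],
)

```text
time_s: 26.9
tcp_pos: [0.4639, 0.1114, 0.1559]
eef_rot: [0.001, 0.783, -0.622, -0.001]
ft_force: [-0.1, -0.2, -2.4]
finger_gap: 0.0443
```

Emit:
drive_tool(
  moves=[
    [[0,0,0,0.039,-0.005,0,0.035],[0,0,0,0.078,-0.01,0,0.035],[0,0,0,0.117,-0.015,0,0.035],[0,0,0,0.156,-0.02,0,0.035],[0,0,0,0.195,-0.025,0,0.035]],
  ],
)

```text
time_s: 27.52
tcp_pos: [0.5323, -0.0727, 0.1557]
eef_rot: [0.001, 0.783, -0.622, -0.001]
ft_force: [-0.1, -0.3, -1.3]
finger_gap: 0.0445
```

Emit:
drive_tool(
  moves=[
    [[0,0,0,0.039,-0.005,0,0.035],[0,0,0,0.078,-0.01,0,0.035],[0,0,0,0.117,-0.014,0,0.035],[0,0,0,0.15,-0.018,0,0.035],[0,0,0,0.167,-0.02,0,0.035]],
  ],
)

```text
time_s: 28.15
tcp_pos: [0.5896, -0.2308, 0.1555]
eef_rot: [0.0, 0.783, -0.623, -0.001]
ft_force: [-0.7, 0.2, -1.7]
finger_gap: 0.044
```

```bash
python3 - <<'E'
from plan import *
from h import *
for i in range(3): ds=grab()
s=ctrl.get_state();p=s["tcp_pos"];print(p,s["finger_gap"])
o=[]
for d in ds:
    u,v=proj(d,p[None])[0];a,b=int(v)-60,int(u)-50;im=cv2.resize(d["image"][a:a+140,b:b+100,::-1],(400,560),interpolation=3)
    hl=hull(d,M["jar"],[p[0],p[1],0],p[2]-.029);cv2.polylines(im,[np.round((hl-[b,a])*4+2).astype(int)],True,(0,255,0),1);o.append(im);print(u,v,a,b)
cv2.imwrite("pics/l.png",np.hstack(o))
plan([(.5897,-.2293,.08,Y0,.035,5)])
E
```

```text
[ 0.58956807 -0.22841966  0.15697379] 0.044485928538655
188.5080292091084 234.25660612611819 174 138
400.51297052731366 152.55382510387238 92 350
[[[0, 0, 0.0, 0.0, 0.0, 0.015, 0.035], [0, 0, 0.0, 0.0, 0.0, 0.031, 0.035], [0, 0, 0.0, 0.001, 0.0, 0.046, 0.035], [0, 0, 0.001, 0.001, 0.0, 0.062, 0.035], [0, 0, 0.001, 0.001, 0.0, 0.077, 0.035]]]
```

View pics/l.png

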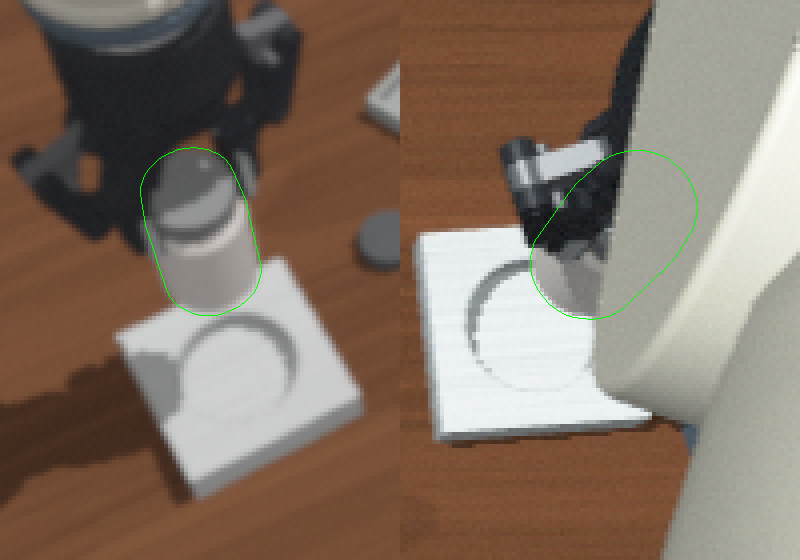

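The jar is upright and centred over the recess to within 2 mm. Descend, watching the force.

Emit:
drive_tool(
  moves=[
    [[0,0,0,0,0,0.02,0.035],[0,0,0,0,0,0.045,0.035],[0,0,0,0,0,0.07,0.035],[0,0,0,0,0,0.09,0.035],[0,0,0,0,0,0.105,0.035]],
  ],
)

```text
time_s: 29.08
tcp_pos: [0.5896, -0.2292, 0.0506]
eef_rot: [0.0, 0.783, -0.622, -0.001]
ft_force: [0.4, -0.6, -0.6]
finger_gap: 0.0444
```

Emit:
drive_tool(
  moves=[
    [[0,0,0,0,0,0.004,0.035],[0,0,0,0,0,0.008,0.035],[0,0,0,0,0,0.012,0.035],[0,0,0,0,0,0.014,0.035],[0,0,0,0,0,0.014,0.035]],
  ],
)

```text
time_s: 29.7
tcp_pos: [0.5902, -0.2297, 0.0384]
eef_rot: [-0.0, 0.783, -0.622, 0.0]
ft_force: [-0.9, -0.3, -1.9]
finger_gap: 0.0445
```

Emit:
drive_tool(
  moves=[
    [[0,0,0,0,0,0.001,0.035],[0,0,0,0,0,0.002,0.035],[0,0,0,0,0,0.002,0.035]],
  ],
)

```text
time_s: 30.08
tcp_pos: [0.5904, -0.2298, 0.0372]
eef_rot: [-0.0, 0.783, -0.622, 0.0]
ft_force: [-2.4, 0.2, 6.2]
finger_gap: 0.0444
```

Emit:
drive_tool(
  moves=[
    [[0,0,0,0,0,0.001,0.035],[0,0,0,0,0,0.002,0.035],[0,0,0,0,0,0.002,0.035]],
  ],
)

```text
time_s: 30.45
tcp_pos: [0.5906, -0.2299, 0.037]
eef_rot: [-0.0, 0.783, -0.622, 0.001]
ft_force: [-7.9, 2.5, 23.3]
finger_gap: 0.0447
```

The jar touches the floor at the expected height of 0.037. Relieve the pressure, release and lift.

Emit:
drive_tool(
  moves=[
    [[0,0,0,0,0,-0.002,0.035],[0,0,0,0,0,-0.002,0.05],[0,0,0,0,0,-0.002,0.065],[0,0,0,0,0,-0.002,0.08],[0,0,0,0,0,-0.002,0.08]],
  ],
)

```text
time_s: 31.08
tcp_pos: [0.59, -0.2297, 0.0361]
eef_rot: [0.0, 0.783, -0.622, -0.0]
ft_force: [-0.6, -0.0, 0.2]
finger_gap: 0.0796
```

Emit:
drive_tool(
  moves=[
    [[0,0,0,0,0,-0.02,0.08],[0,0,0,0,0,-0.05,0.08],[0,0,0,0,0,-0.09,0.08],[0,0,0,0,0,-0.115,0.08],[0,0,0,0,0,-0.115,0.08]],
  ],
)

```text
time_s: 31.7
tcp_pos: [0.5918, -0.2303, 0.1548]
eef_rot: [-0.001, 0.783, -0.622, 0.003]
ft_force: [-0.1, 0.1, -0.7]
finger_gap: 0.0799
```

```bash
python3 - <<'E'
from plan import *
for i in range(2):ctrl.capture("top")
print(ctrl.get_state()["tcp_pos"],ctrl.get_state()["finger_gap"])
plan([(.63,.007,.15,-1.158,.075,6),(.63,.007,.15,-1.158,.075,4)])
E
```

```text
[ 0.59000326 -0.22963132  0.15168023] 0.08040668900536548
[[[0, 0, -0.031, -0.037, -0.015, 0.0, 0.075], [0, 0, -0.062, -0.074, -0.031, 0.001, 0.075], [0, 0, -0.093, -0.111, -0.046, 0.001, 0.075], [0, 0, -0.123, -0.148, -0.062, 0.001, 0.075], [0, 0, -0.154, -0.185, -0.077, 0.001, 0.075]]]
[[[0, 0, -0.031, -0.034, -0.021, 0.001, 0.075], [0, 0, -0.031, -0.034, -0.021, 0.001, 0.075], [0, 0, -0.031, -0.034, -0.021, 0.001, 0.075], [0, 0, -0.031, -0.034, -0.021, 0.001, 0.075], [0, 0, -0.031, -0.034, -0.021, 0.001, 0.075]]]
```

Emit:
drive_tool(
  moves=[
    [[0,0,-0.031,-0.037,-0.015,0,0.075],[0,0,-0.062,-0.074,-0.031,0,0.075],[0,0,-0.093,-0.111,-0.046,0,0.075],[0,0,-0.123,-0.148,-0.062,0,0.075],[0,0,-0.154,-0.185,-0.077,0,0.075]],
  ],
)

```text
time_s: 32.42
tcp_pos: [0.6225, -0.0307, 0.1499]
eef_rot: [0.001, 0.829, -0.56, -0.001]
ft_force: [0.3, 0.1, -0.6]
finger_gap: 0.0746
```

Emit:
drive_tool(
  moves=[
    [[0,0,-0.031,-0.034,-0.021,0.001,0.075],[0,0,-0.031,-0.034,-0.021,0.001,0.075],[0,0,-0.031,-0.034,-0.021,0.001,0.075],[0,0,-0.031,-0.034,-0.021,0.001,0.075]],
  ],
)

```text
time_s: 32.92
tcp_pos: [0.6297, 0.0063, 0.1498]
eef_rot: [0.0, 0.837, -0.548, -0.0]
ft_force: [0.0, 0.0, -0.3]
finger_gap: 0.0751
```

```bash
python3 - <<'E'
from plan import *
from h import *
ds=grab();print(ctrl.get_state()["tcp_pos"])
o=[]
for d,a,b,J in((ds[0],190,150,1),(ds[1],90,320,1)):
    im=cv2.resize(d["image"][a:a+140,b:b+100,::-1],(400,560),interpolation=3)
    hl=hull(d,M["jar"],[.5897,-.2293,0],.008);cv2.polylines(im,[np.round((hl-[b,a])*4+2).astype(int)],True,(0,255,0),1);o.append(im)
cv2.imwrite("pics/m.png",np.hstack(o))
plan([(.63,.007,.07,-1.158,.075,3),(.63,.007,.04,-1.158,.075,2)])
E
```

```text
[0.62996338 0.00630614 0.15016219]
[[[0, 0, -0.0, -0.0, -0.0, 0.027, 0.075], [0, 0, -0.001, -0.0, -0.0, 0.053, 0.075], [0, 0, -0.001, -0.001, -0.0, 0.08, 0.075], [0, 0, -0.001, -0.001, -0.0, 0.095, 0.075], [0, 0, -0.001, -0.001, -0.0, 0.11, 0.075]]]
```

View pics/m.png

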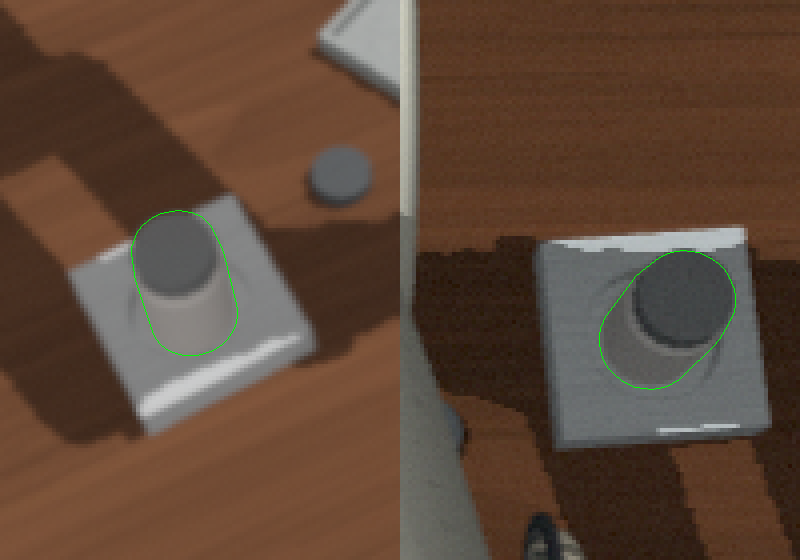

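The jar stands flat in the recess and matches the ideal outline in both views. Now the carton.

Emit:
drive_tool(
  moves=[
    [[0,0,0,0,0,0.03,0.075],[0,0,0,0,0,0.06,0.075],[0,0,0,0,0,0.09,0.075],[0,0,0,0,0,0.118,0.075],[0,0,0,0,0,0.118,0.075]],
  ],
)

```text
time_s: 33.65
tcp_pos: [0.6283, 0.0067, 0.0304]
eef_rot: [0.001, 0.837, -0.548, -0.002]
ft_force: [0.2, 0.4, 0.3]
finger_gap: 0.0748
```

Emit:
drive_tool(
  moves=[
    [[0,0,0,0,0,0,0.06],[0,0,0,0,0,0,0.05],[0,0,0,0,0,0,0.04],[0,0,0,0,0,0,0.03],[0,0,0,0,0,0,0.03]],
  ],
)

```text
time_s: 34.28
tcp_pos: [0.6311, 0.0072, 0.0339]
eef_rot: [-0.001, 0.837, -0.547, 0.001]
ft_force: [-1.6, -0.1, 6.3]
finger_gap: 0.0414
```

Emit:
drive_tool(
  moves=[
    [[0,0,0,0,0,-0.02,0.03],[0,0,0,0,0,-0.05,0.03],[0,0,0,0,0,-0.08,0.03],[0,0,0,0,0,-0.1,0.03],[0,0,0,0,0,-0.1,0.03]],
  ],
)

```text
time_s: 34.9
tcp_pos: [0.6314, 0.0074, 0.1345]
eef_rot: [-0.001, 0.837, -0.547, 0.002]
ft_force: [0.5, 0.5, -1.1]
finger_gap: 0.0409
```

```bash
python3 - <<'E'
from plan import *
for i in range(2):ctrl.capture("top")
s=ctrl.get_state();print(s["tcp_pos"],s["finger_gap"],s["qpos"])
plan([(.465,-.027,.132,.469,.03,11),(.465,-.027,.132,.469,.03,4)])
E
```

```text
[0.62969989 0.00734176 0.1318747 ] 0.04108080188447131 [9.25665474e-03 4.37298815e-01 1.68818746e+00 4.04502273e-05
 1.01671135e+00 1.16723283e+00]
[[[0, 0, -0.148, -0.003, 0.015, -0.0, 0.03], [0, 0, -0.296, -0.006, 0.03, -0.0, 0.03], [0, 0, -0.444, -0.009, 0.045, -0.0, 0.03], [0, 0, -0.592, -0.013, 0.06, -0.0, 0.03], [0, 0, -0.74, -0.016, 0.075, -0.0, 0.03]]]
[[[0, 0, -0.147, -0.012, 0.009, -0.0, 0.03], [0, 0, -0.295, -0.025, 0.018, -0.0, 0.03], [0, 0, -0.443, -0.037, 0.027, -0.0, 0.03], [0, 0, -0.591, -0.049, 0.036, -0.0, 0.03], [0, 0, -0.739, -0.062, 0.045, -0.0, 0.03]]]
[[[0, 0, -0.148, -0.015, -0.002, -0.0, 0.03], [0, 0, -0.148, -0.015, -0.002, -0.0, 0.03], [0, 0, -0.148, -0.015, -0.002, -0.0, 0.03], [0, 0, -0.148, -0.015, -0.002, -0.0, 0.03], [0, 0, -0.148, -0.015, -0.002, -0.0, 0.03]]]
```

Emit:
drive_tool(
  moves=[
    [[0,0,-0.148,-0.003,0.015,0,0.03],[0,0,-0.296,-0.006,0.03,0,0.03],[0,0,-0.444,-0.009,0.045,0,0.03],[0,0,-0.592,-0.013,0.06,0,0.03],[0,0,-0.74,-0.016,0.075,0,0.03]],
  ],
)

```text
time_s: 35.62
tcp_pos: [0.5534, -0.0082, 0.1307]
eef_rot: [0.0, 0.979, -0.205, -0.001]
ft_force: [-1.6, -0.1, -2.5]
finger_gap: 0.0409
```

Emit:
drive_tool(
  moves=[
    [[0,0,-0.147,-0.012,0.009,0,0.03],[0,0,-0.295,-0.025,0.018,0,0.03],[0,0,-0.443,-0.037,0.027,0,0.03],[0,0,-0.591,-0.049,0.036,0,0.03],[0,0,-0.739,-0.062,0.045,0,0.03]],
  ],
)

```text
time_s: 36.25
tcp_pos: [0.4786, -0.0241, 0.131]
eef_rot: [-0.0, 0.987, 0.162, -0.001]
ft_force: [0.0, 0.6, -1.9]
finger_gap: 0.0409
```

Emit:
drive_tool(
  moves=[
    [[0,0,-0.148,-0.015,-0.002,0,0.03],[0,0,-0.148,-0.015,-0.002,0,0.03],[0,0,-0.148,-0.015,-0.002,0,0.03],[0,0,-0.148,-0.015,-0.002,0,0.03]],
  ],
)

```text
time_s: 36.75
tcp_pos: [0.4658, -0.0268, 0.1321]
eef_rot: [-0.0, 0.973, 0.232, 0.0]
ft_force: [0.1, -0.1, -1.8]
finger_gap: 0.0412
```

```bash
python3 - <<'E'
from plan import *
from h import *
ds=grab();s=ctrl.get_state();p=s["tcp_pos"];print(p,s["finger_gap"])
o=[]
for d,a,b in((ds[0],120,205),(ds[1],170,230)):
    im=cv2.resize(d["image"][a:a+140,b:b+100,::-1],(400,560),interpolation=3)
    hl=hull(d,M["carton"],[p[0],p[1],.469+np.pi/2],p[2]-.033);cv2.polylines(im,[np.round((hl-[b,a])*4+2).astype(int)],True,(0,255,0),1);o.append(im)
cv2.imwrite("pics/n.png",np.hstack(o))
plan([(.465,-.027,.06,.469,.03,4),(.465,-.027,.06,.469,.03,1),(.465,-.027,.039,.469,.03,4),(.465,-.027,.039,.469,.03,1)])
E
```

```text
[ 0.46564013 -0.02682229  0.13216141] 0.04112880842275724
[[[0, 0, -0.0, -0.0, -0.0, 0.018, 0.03], [0, 0, -0.0, -0.0, -0.0, 0.036, 0.03], [0, 0, -0.001, -0.0, -0.0, 0.054, 0.03], [0, 0, -0.001, -0.001, -0.0, 0.072, 0.03], [0, 0, -0.001, -0.001, -0.0, 0.072, 0.03]]]
[[[0, 0, 0.0, 0.0, -0.0, 0.005, 0.03], [0, 0, 0.0, 0.0, -0.0, 0.011, 0.03], [0, 0, 0.0, 0.0, -0.0, 0.016, 0.03], [0, 0, 0.0, 0.0, -0.0, 0.021, 0.03], [0, 0, 0.0, 0.0, -0.0, 0.021, 0.03]]]
```

View pics/n.png

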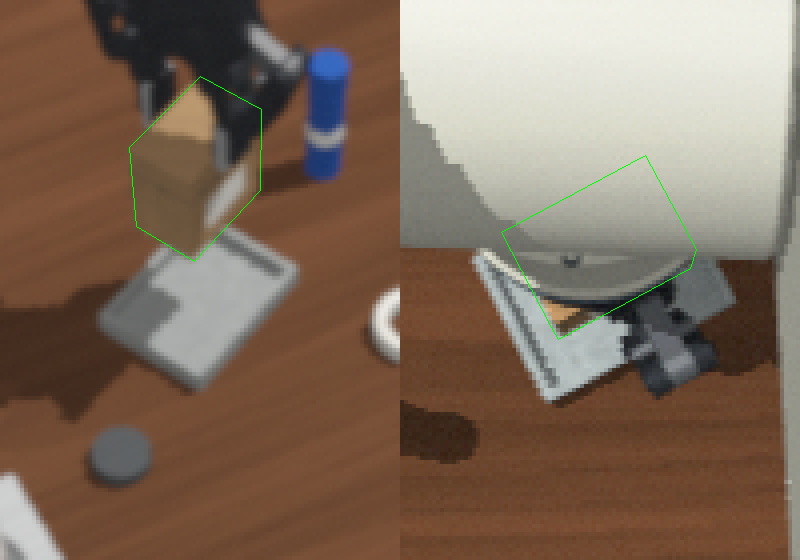

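The carton is aligned with the tray and matches the predicted outline. The blue decoy is well clear. Lower it.

Emit:
drive_tool(
  moves=[
    [[0,0,0,0,0,0.018,0.03],[0,0,0,0,0,0.036,0.03],[0,0,0,0,0,0.054,0.03],[0,0,0,0,0,0.072,0.03],[0,0,0,0,0,0.075,0.03]],
  ],
)

```text
time_s: 37.48
tcp_pos: [0.4646, -0.0268, 0.0563]
eef_rot: [-0.0, 0.973, 0.232, -0.001]
ft_force: [0.4, -0.1, -0.7]
finger_gap: 0.041
```

Emit:
drive_tool(
  moves=[
    [[0,0,0,0,0,0.006,0.03],[0,0,0,0,0,0.012,0.03],[0,0,0,0,0,0.017,0.03],[0,0,0,0,0,0.018,0.03],[0,0,0,0,0,0.018,0.03]],
  ],
)

```text
time_s: 38.1
tcp_pos: [0.4653, -0.0269, 0.0393]
eef_rot: [0.0, 0.973, 0.232, 0.0]
ft_force: [-0.4, -0.9, -1.0]
finger_gap: 0.0407
```

Emit:
drive_tool(
  moves=[
    [[0,0,0,0,0,0.001,0.03],[0,0,0,0,0,0.001,0.03],[0,0,0,0,0,0.001,0.05],[0,0,0,0,0,0.001,0.065],[0,0,0,0,0,0.001,0.065]],
  ],
)

```text
time_s: 38.72
tcp_pos: [0.4653, -0.0269, 0.0383]
eef_rot: [-0.0, 0.973, 0.232, 0.0]
ft_force: [0.5, -0.0, 0.1]
finger_gap: 0.0652
```

Emit:
drive_tool(
  moves=[
    [[0,0,0,0,0,-0.01,0.065],[0,0,0,0,0,-0.04,0.065],[0,0,0,0,0,-0.08,0.065],[0,0,0,0,0,-0.12,0.065],[0,0,0,0,0,-0.15,0.065]],
  ],
)

```text
time_s: 39.35
tcp_pos: [0.4656, -0.0269, 0.1907]
eef_rot: [0.0, 0.973, 0.232, 0.001]
ft_force: [0.2, 0.1, -0.2]
finger_gap: 0.065
```

```bash
python3 - <<'E'
from plan import *
plan([(.30,-.36,.2,.469,.065,10)])
E
```

```text
[[[0, 0, 0.0, -0.03, 0.022, -0.001, 0.065], [0, 0, 0.0, -0.06, 0.044, -0.002, 0.065], [0, 0, 0.0, -0.089, 0.067, -0.003, 0.065], [0, 0, 0.0, -0.119, 0.089, -0.004, 0.065], [0, 0, 0.0, -0.149, 0.111, -0.005, 0.065]]]
[[[0, 0, 0.0, -0.03, 0.022, -0.001, 0.065], [0, 0, 0.0, -0.06, 0.045, -0.001, 0.065], [0, 0, 0.0, -0.09, 0.067, -0.002, 0.065], [0, 0, 0.0, -0.119, 0.089, -0.003, 0.065], [0, 0, 0.0, -0.149, 0.111, -0.004, 0.065]]]
```

Emit:
drive_tool(
  moves=[
    [[0,0,0,-0.03,0.022,0,0.065],[0,0,0,-0.06,0.044,0,0.065],[0,0,0,-0.089,0.067,0,0.065],[0,0,0,-0.119,0.089,0,0.065],[0,0,0,-0.149,0.111,0,0.065]],
  ],
)

```text
time_s: 39.98
tcp_pos: [0.3819, -0.1943, 0.189]
eef_rot: [0.0, 0.973, 0.232, 0.0]
ft_force: [0.2, -0.5, 0.1]
finger_gap: 0.0653
```

Emit:
drive_tool(
  moves=[
    [[0,0,0,-0.03,0.022,0,0.065],[0,0,0,-0.06,0.045,0,0.065],[0,0,0,-0.09,0.067,0,0.065],[0,0,0,-0.119,0.089,0,0.065],[0,0,0,-0.149,0.111,0,0.065]],
  ],
)

```text
time_s: 40.6
tcp_pos: [0.2991, -0.3607, 0.189]
eef_rot: [0.0, 0.973, 0.232, 0.0]
ft_force: [0.2, -0.2, 0.0]
finger_gap: 0.0651
```

Emit:
drive_tool(
  moves=[
    [[0,0,0,0,0,0,0.065],[0,0,0,0,0,0,0.065],[0,0,0,0,0,0,0.065]],
  ],
)

```text
time_s: 40.98
tcp_pos: [0.3001, -0.3588, 0.1884]
eef_rot: [-0.0, 0.973, 0.233, 0.0]
ft_force: [-0.5, -1.0, -1.0]
finger_gap: 0.0652
```

```bash
python3 - <<'E'
from h import *
ds=grab();S=[("tube",.6535,.1975,0,.006),("tube",.625,.19,0,.006),("tube",.597,.183,0,.006),("jar",.5897,-.2293,0,.008),("carton",.465,-.027,2.039,.005)]
o=[]
for d,a,b in((ds[0],120,140),(ds[1],100,130)):
    im=cv2.resize(d["image"][a:a+190,b:b+290,::-1],None,fx=2.75,fy=2.75,interpolation=3)[:295 if 0 else 999]
    for k,x,y,w,z in S: cv2.polylines(im,[np.round((hull(d,M[k],[x,y,w],z)-[b,a]+.5)*2.75).astype(int)],True,(0,255,0),1)
    o.append(cv2.resize(im,(450,295) if 0 else (797,300) if 0 else None,fx=.57,fy=.57,interpolation=3))
cv2.imwrite("pics/p.png",np.vstack(o))
c=[r for r in ctrl.trace("carton_mid","top")]
if c: print(fit(ds[1:],"carton",[.465,-.027,2.04],[c[0]["region"].astype(float)],.005),c[0]["conf"])
E
```

```text
(array([ 0.46702277, -0.02993445,  2.11552093]), np.float64(0.1091114707430733)) 0.91
```

View pics/p.png

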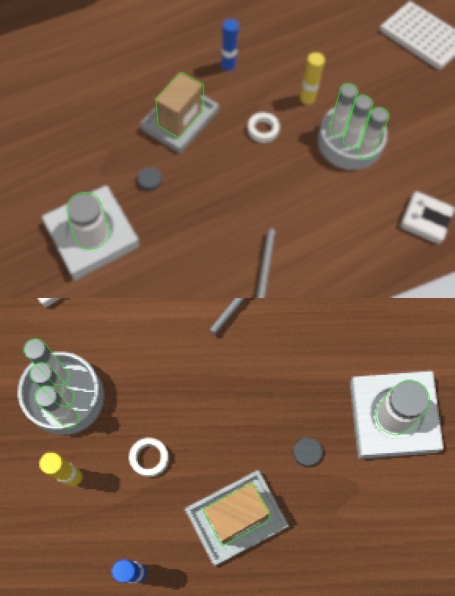

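All five objects match their predicted outlines and stand upright in their holders, and the arm is clear. I'm handing the job in.

```bash
python3 -c "
from workcell import ctrl
print(ctrl.job_done())"
```

```text
the job is handed in; nothing more can be done
None
```

I sorted everything and handed the job in at about 41 s of the 131 s allowed. The hand-in call gives no verdict, so what follows comes from my own last checks.

- **Tubes:** the three grey-capped tubes stand upright in a row in the pot. The outer two are about 28–29 mm from its axis (limit 35 mm), estimated from their caps and the arm's placing positions. The blue and yellow tubes were left alone.
- **Jar:** it stands flat in the recess and matches the outline of a centred jar in both views, so any offset is within a few mm (limit 12 mm). The gripper held it by the cap at about 44 mm, not the 48 mm body as planned. It stayed upright, and I set it down until it touched the floor, pressing with about 23 N.
- **Carton:** it stands upright in the tray. The last fit puts it about 4 mm and 0.08 rad off centre (limits 22 mm and 0.35 rad).
- **Arm and heights:** the arm was clear of everything at the end. I did not measure final heights separately; I judged them from the outline matches and the release heights.

One fit failed. After the first tube was placed, the automatic fit on it gave a poor score (1.28 and 2.64, where good fits scored below about 0.2), so I used its cap position in the picture instead.

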